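# Load the entrance caddy

### The arm

A 6-joint arm with a two-finger parallel gripper is mounted at the origin on the work surface. World frame = base frame: x ahead of the robot, y to its left, z up, the work surface at z = 0. Lengths are in m, angles in rad, forces in N, time in s.
With the tool pointing down it reaches from about 0.35 to 0.85 m from the base axis. Payload 8.1 kg.
Tool frame: the origin (TCP) lies on the centre line of the jaws, within the pads' length; the fingertips stand 14 mm ahead of it and the grasp point (between the pads) lies 5 mm behind it; z points along the fingers, y is the direction in which the jaws open and shut (so a half turn about z gives the same grasp; the last joint's range is limited). The gripper opens to 93 mm and grips with 3 to 60 N. Pads are 15 mm wide; open, the fingers measure 128 mm over their backs; the gripper's body (75 mm by 188 mm) begins 65 mm behind the grasp point.
Start: joints at [1.091, 0.13, 1.488, -0, 1.523, -0.085], TCP at [0.231, 0.554, 0.204] pointing down, gripper open.
Joint ranges: [-2.96, 2.96], [-0.89, 2.26], [0.02, 2.5], [-1.34, 4.48], [0, 2.73], [-2.66, 2.66]. Speed limits (rad/s): [2.39, 2.39, 2.79, 3.14, 3.14, 3.14].

### API

Orientations are given as a rotation vector (axis times angle).
In Python, from plant import robot gives the robot as it stands.
- The arm moves only by the tool jog_arm, never from a script. Its argument "steps" is a list of rows, each a list of 7 numbers: the closure, from 0 (fully open) to 1 (shut), then the shift along the tool's x, y, z in m, then the turn, a rotation vector about the tool's x, y, z in rad. In form: [[jaw, tx, ty, tz, rx, ry, rz], ...]. A call has 1 to 5 rows; each row is the pose to reach, as a shift and turn from the pose measured when the call began, along the tool's axes at that moment; what a row does not reach only later rows make up. A row lasts 1/8 s, in which the tool goes at most 62.5 mm and 10.7 degrees, less where a joint would pass 70% of its speed; a pose out of reach is approached as far as the arm can. A call with a gripper value outside its range is refused whole. The fingers move at their own pace and stop on an object; "force" is the grip in N (left out, the last holds). Time passes only in rows, so rows that repeat a pose let the fingers close. It gives the time, the measured TCP pose, the force and the opening at its end, in the units of the state.
- robot.read_state(): the state, without advancing time (a new reading comes with each control period).
- robot.read_camera(name): name is "side" or "top"; returns a dict with "image" (420x560x3 uint8, red, green, blue), "mtx" (3x3 intrinsics, pixels), "extrinsics" (4x4, takes a point from camera to world coordinates). Camera axes: x right, y down, z forward; pixel columns grow to the right and rows downward; lengths in m; the calibration is good to about 2 mm. A picture is of the moment at which its call begins. There is no depth.
- robot.close_job(): hands the job in, once; it reports no verdict.
The state is a dict: "t": time; "q": joint angles; "dq": joint speeds; "joint_torque": joint torques, N m; "tool_pos": TCP position; "orientation": TCP orientation; "force": force on the tool from outside, world axes, zero at the start; "wrist_torque": the same for the moment, N m; "opening": finger opening in m.
Only numpy, scipy, OpenCV 4.12 (cv2) and the standard library are available. Lean on these libraries where they do the work, as an engineer would, in place of code of your own. Each camera call takes 0.05 s, during which the arm holds its last target.

### The job

Please load the wooden entrance caddy: put the plain round token into the post magazine first and the round token with the hole on top of it, and press the pair down until the spring follower reaches its stop; set the glass orb on its steel ring and lay the short steel key case flat and lengthwise inside the shallow bay. The square wooden tile, the glass cube and the long case do not belong: leave them where they are. Let go of everything and leave it at rest.

Things in the scene. Friction and masses are not known exactly. Their poses are not given: they have to be found in the camera images.
- token_plain: Solid round parking token of brown wood, 50 mm diameter, 14 mm thick, about 30 g, lying flat. Origin: centre of its underside, z up.
- token_holed: The same round brown-wood token, 50 mm diameter and 14 mm thick, but with a 14 mm hole through its middle; lying flat. Origin: centre of its underside (on the hole's axis), z up.
- orb_center (a point): Centre of the clear glass orb: a ball of 56 mm diameter, about 200 g, with a 24 mm wide flat ground under it on which it stands on the table (centre then 25 mm above the table).
- key_case: The short steel key case: flat rounded box 72 x 40 x 24 mm (x, y, z), about 90 g, lying flat. Origin: centre of its underside; x along its length.
- magazine: Steel, fixed on caddy. 66 mm square base, 4 corner posts 10 mm thick, 56 mm high, centres 48.4 mm apart: 4 mm play round a token; 38 mm finger gaps between posts. Follower plate (48 mm) top at 34 mm; sprung and braked, it needs 5-8 N pressed slowly, stays where left (also under tokens), stop after 20 mm. Token pair top: 62 mm, pressed 42 mm. Origin: centre of underside, 10 mm above table; heights from it.
- orb_ring: Steel ring fixed on the caddy, the orb's seat: outer diameter 48 mm, inner 36, height 16; seated orb's centre is 37 mm above its underside. Origin: centre of underside, 10 mm above table. Caddy: wooden board 120 (x) by 320 mm (y), 10 mm thick, 35 mm high boards at its y ends; magazine, ring and bay stand in a row along its y, 92 mm apart, in any order, with the caddy's axes.
- bay: Shallow oblong bay on the caddy for the key case: cork floor 3 mm above its underside, inside 56 mm (x) by 90 mm (y), surrounded by a thin wooden rim 3 mm wide whose top is 7 mm above its underside. The case lies in it lengthwise along the bay's y. Origin: centre of the underside, 10 mm above the table; x, y are the caddy's.
- square_tile: Look-alike, stays: square brown-wood tile 46 x 46 x 14 mm. Origin: centre of its underside.
- glass_block: Look-alike, stays: clear glass cube with rounded edges, 48 mm. Origin: centre of its underside.
- long_case: Look-alike, stays: long steel spectacle case 110 x 40 x 24 mm (x, y, z). Origin: centre of its underside; x along its length.
There are look-alikes about, which are no part of the job. Leave any green or purple look-alike of the part that bears orb_center alone.

How it is judged:
At the end, for the whole second after the job is handed in: In the magazine (within 8 mm) both tokens flat, plain below, follower within 4 mm of its stop; orb within 8 mm of its ring's axis, seated (6 mm); case flat on the bay floor, within 12 mm (x), 13 mm (y), 0.4 rad; tile, cube and long case within 20 mm of their starts; all at rest (horizontal distance between each of token_plain, token_holed and magazine below 0.008 m and z of token_plain in the frame of magazine between 0.01 and 0.018 m and angle between each of token_plain, token_holed's own z axis and vertical below 0.12 rad and z of token_holed in the frame of magazine between 0.024 and 0.032 m and horizontal distance between orb_center and orb_ring below 0.008 m and z of orb_center in the frame of orb_ring between 0.031 and 0.043 m and x of key_case in the frame of bay between -0.012 and 0.012 m and y of key_case in the frame of bay between -0.013 and 0.013 m and z of key_case in the frame of bay below 0.006 m and angle between key_case's own z axis and vertical below 0.1 rad and angle between the x axis of key_case and the y axis of bay, either way round below 0.4 rad and distance of each of square_tile, glass_block, long_case from where it was at the start of the episode below 0.02 m and linear speed of each of token_plain, token_holed, orb, key_case below 0.02 m/s); the robot touches nothing.
It fails at once if the square tile was displaced by more than 30 mm (distance of square_tile from where it was at the start of the episode above 0.03 m).
It fails at once if the glass block was displaced by more than 30 mm (distance of glass_block from where it was at the start of the episode above 0.03 m).
It fails at once if the long case was displaced by more than 30 mm (distance of long_case from where it was at the start of the episode above 0.03 m).
It also fails if it takes over 112 s, if anything falls off the work surface, if the arm or the gripper's body presses on something with over 40 N, if the wrist force passes 120 N, or if a joint passes its speed limit or range.

## Working session

There is one attempt and no reset: what is moved stays moved. The work goes in short steps, Python scripts to look and compute and a tool call to move; the robot and the scene stay as the last step left them, time stands still between calls to the robot, and variables do not carry over. Pictures are saved under pics/ and viewed, and the job is handed in when it is done.

Besides the shell and the picture viewer there is one more tool, called after "Request:" as a command line: name --pt "numbers of a row" for each row, then --argument value for the rest. jog_arm: Moves the arm, as the interface text tells. Its arguments: {"type":"object","properties":{"steps":{"type":"array"},"force":{"type":"number"}},"required":["steps"]}

```bash
mkdir -p pics; ls
cat > h.py <<'E'
import numpy as np,cv2
from plant import robot
from scipy.spatial.transform import Rotation as R
def cam(n):
    d=robot.read_camera(n); return d["image"],np.array(d["mtx"]),np.array(d["extrinsics"])
def save(n,im): cv2.imwrite("pics/"+n,im[:,:,::-1])
def ray(K,E,u,v,z):
    d=E[:3,:3]@np.linalg.solve(K,[u,v,1.]); o=E[:3,3]; return o+d*(z-o[2])/d[2]
def proj(K,E,p):
    c=E[:3,:3].T@(np.array(p)-E[:3,3]); q=K@c; return q[:2]/q[2]
E
python3 - <<'E'
from h import *
for n in("top","side"):
    im,K,E=cam(n); save(n+"0.png",im); np.savez(n+"0.npz",im=im,K=K,E=E); print(n,K,E)
print(robot.read_state())
E
```

```text
pics
top [[390.10709934   0.         267.70754632]
 [  0.         390.10709934 211.15274584]
 [  0.           0.           1.        ]] [[-0.01322145 -0.99742692  0.07046091  0.42331007]
 [-0.99901745  0.01615783  0.04126821 -0.02003548]
 [-0.04230052 -0.06984605 -0.99666052  0.87225237]
 [ 0.          0.          0.          1.        ]]
side [[422.11667258   0.         280.44754206]
 [  0.         422.11667258 205.99825251]
 [  0.           0.           1.        ]] [[ 0.83964097 -0.34240606  0.42161728  0.02532779]
 [-0.54270586 -0.49780361  0.67650714 -0.7214099 ]
 [-0.02175753 -0.79683728 -0.60380208  0.68941837]
 [ 0.          0.          0.          1.        ]]
{'t': 0.1, 'q': array([ 1.09057063e+00,  1.31090581e-01,  1.48920057e+00, -9.83688378e-06,
        1.52297921e+00, -8.53955762e-02]), 'dq': array([-0.00035039, -0.00391776, -0.00294774,  0.0004542 ,  0.00030257,
        0.00238482]), 'joint_torque': array([ 1.69766041e-03, -5.61340284e+01, -4.93094623e+01,  7.70320930e-02,
        2.90682324e-02, -8.80335932e-06]), 'tool_pos': array([0.23051824, 0.55335941, 0.20307283]), 'orientation': array([-6.16086172e-01, -3.08012235e+00,  2.53459440e-03]), 'force': array([ 0.37243859, -0.33941649,  0.53055084]), 'wrist_torque': array([ 0.01414461, -0.01814231, -0.02803664]), 'opening': 0.0932909755168054}
```

View pics/top0.png

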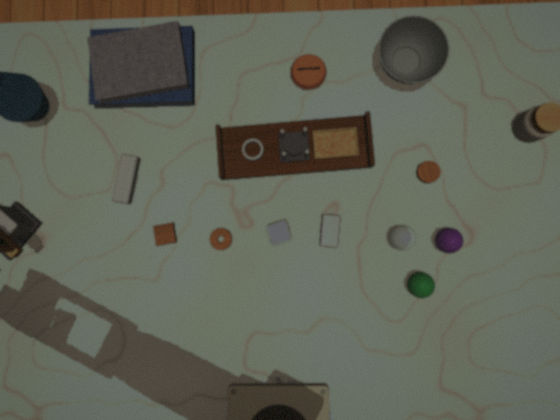

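View pics/side0.png

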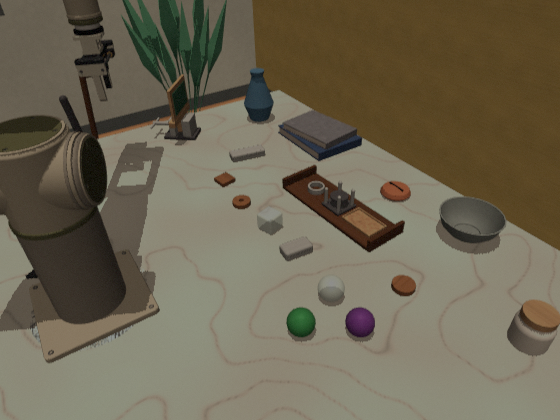

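The images show these candidates, in top-view pixels:
- **Plain token:** round brown (428,172), the larger slotted orange disc (309,71), the square tile (165,234).
- **Holed token:** (221,239).
- **Orb:** clear ball (401,237), purple (449,240), green (421,284), cube (279,232).
- **Case:** short (330,231), long (126,178).

By the descriptions I choose (428,172), (221,239), (401,237) and (330,231). On the caddy, the ring is at (253,149), the magazine at (294,144) and the bay at (335,143). I'll check these in a close crop.

Run:
```python
from h import *
d=np.load("top0.npz");im=d["im"]
c=im[105:255,205:475]; c=cv2.convertScaleAbs(c,alpha=1.6)
save("crop0.png",cv2.resize(c,(800,444),interpolation=cv2.INTER_CUBIC))
d=np.load("side0.npz");im=d["im"]
save("crop1.png",cv2.resize(cv2.convertScaleAbs(im[160:310,220:440],alpha=1.6),(800,545),interpolation=cv2.INTER_CUBIC))
```

```text
(no output)
```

View pics/crop0.png

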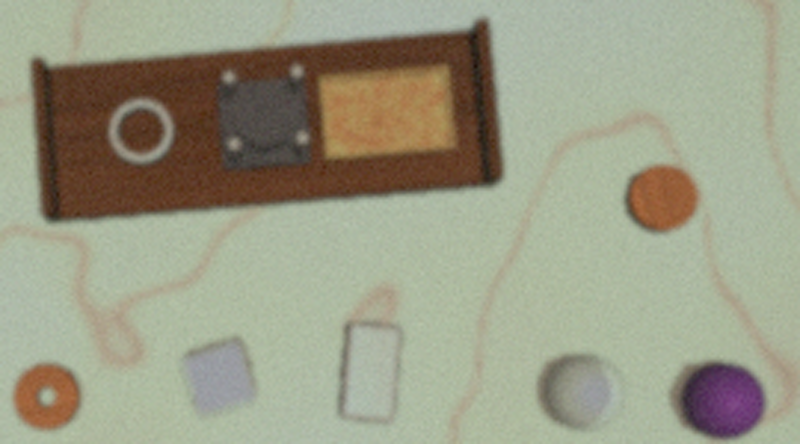

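View pics/crop1.png

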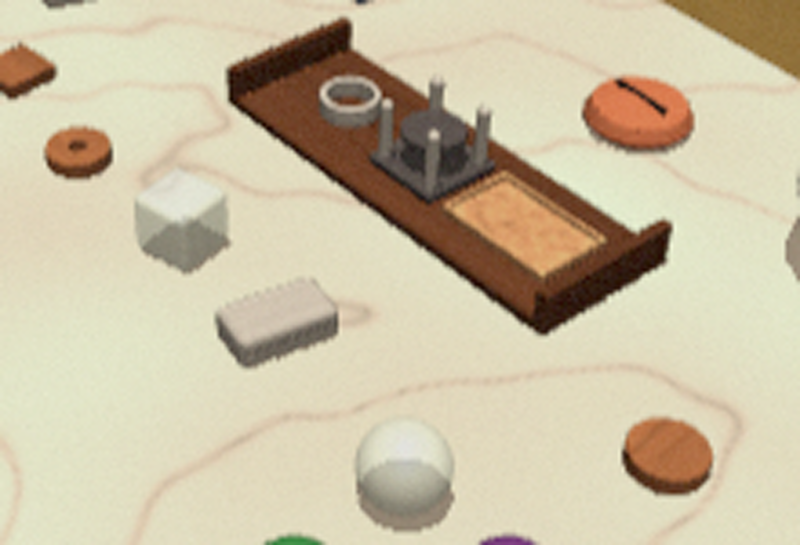

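```bash
cat > meas.py <<'E'
from h import *
def blob(mask,u,v):
    n,l,s,c=cv2.connectedComponentsWithStats(mask.astype(np.uint8)*255)
    k=l[v,u]; 
    if k==0: return None
    m=(l==k).astype(np.uint8); cn=max(cv2.findContours(m,0,1)[0],key=cv2.contourArea)
    return c[k],s[k],cv2.minAreaRect(cn),cn
E
python3 - <<'E'
from meas import *
np.set_printoptions(precision=4,suppress=True)
t=np.load("top0.npz");s=np.load("side0.npz")
im=t["im"];K=t["K"];E=t["E"]
hsv=cv2.cvtColor(im,cv2.COLOR_RGB2HSV)
for n,(u,v) in dict(plain=(428,172),holed=(221,232),tile=(165,234),cube=(279,232),case=(330,231),long=(126,178),orb=(398,240),caddy=(230,165),bay=(335,143),mag=(294,144),bg=(380,200),bg2=(300,200)).items():
    print(n,im[v,u],hsv[v,u])
red=(hsv[:,:,1]>110)&((hsv[:,:,0]<20)|(hsv[:,:,0]>170))
for n,(u,v) in dict(plain=(428,172),holed=(221,232),tile=(165,234)).items():
    c,st,r,cn=blob(red,u,v); print(n,c,st,r, ray(K,E,*r[0],.012), ray(K,E,*c,.012))
cn=blob(red,230,165)[3]; e=blob(red,230,165)[2]; print("caddy",e); 
for p in cv2.boxPoints(e): print(ray(K,E,*p,.02))
# side plain
im2=s["im"];h2=cv2.cvtColor(im2,cv2.COLOR_RGB2HSV)
red2=(h2[:,:,1]>110)&((h2[:,:,0]<20)|(h2[:,:,0]>170))
for n,(u,v) in dict(plain=(403,285),holed=(241,206),tile=(225,179)).items():
    b=blob(red2,u,v)
    if b: print("side",n,b[0],b[1],b[2],ray(s["K"],s["E"],*b[0],.007))
E
```

```text
plain [94 58 37] [ 11 155  94]
holed [94 60 37] [ 12 155  94]
tile [92 59 36] [ 12 155  92]
cube [ 95  97 100] [108  13 100]
case [109 116 105] [ 49  24 116]
long [106 105  95] [ 27  26 106]
orb [92 94 86] [38 22 94]
caddy [62 41 28] [ 11 140  62]
bay [109  81  49] [ 16 140 109]
mag [48 43 43] [ 0 27 48]
bg [109 116  99] [ 42  37 116]
bg2 [108 116 100] [ 45  35 116]
plain [428.078  171.4704] [417 161  23  22 372] ((428.00006103515625, 171.00001525878906), (21.21320343017578, 21.21320343017578), 45.0) [ 0.5666 -0.3369  0.012 ] [ 0.5655 -0.337   0.012 ]
holed [220.3567 238.58  ] [210 229  21  20 300] ((220.0, 238.5), (19.0, 20.0), 90.0) [0.4252 0.1221 0.012 ] [0.425  0.1213 0.012 ]
tile [164.4654 233.8255] [154 224  22  21 361] ((164.416015625, 233.78799438476562), (18.514646530151367, 19.677400588989258), 79.69515228271484) [0.4373 0.2466 0.012 ] [0.4372 0.2465 0.012 ]
caddy ((294.546630859375, 145.99928283691406), (53.24042892456055, 153.90309143066406), 85.04674530029297)
[0.6763 0.1295 0.02  ]
[ 0.6974 -0.2111  0.02  ]
[ 0.579  -0.2174  0.02  ]
[0.5563 0.1197 0.02  ]
side plain [403.1935 285.0452] [392 275  24  21 398] ((403.5, 285.0), (20.0, 23.0), 90.0) [ 0.566 -0.339  0.007]
side holed [241.0754 201.6382] [233 195  17  14 199] ((241.0, 201.5), (13.0, 16.0), 90.0) [0.4241 0.1205 0.007 ]
side tile [224.105  179.1989] [214 173  21  14 181] ((224.30003356933594, 179.1000213623047), (12.074766159057617, 18.335756301879883), 63.43495178222656) [0.4361 0.2465 0.007 ]
```

Run:
```python
from meas import *
np.set_printoptions(precision=4,suppress=True)
t=np.load("top0.npz")
im=t["im"];K=t["K"];E=t["E"];hsv=cv2.cvtColor(im,cv2.COLOR_RGB2HSV).astype(int)
g=cv2.cvtColor(im,cv2.COLOR_RGB2GRAY).astype(float)
# posts
P=[]
for u,v in [(229,77),(297,71),(303,138),(234,144)]:
    u=205+u/2.963;v=105+v/2.963;u0,v0=int(round(u)),int(round(v))
    w=g[v0-3:v0+4,u0-3:u0+4];w=np.clip(w-np.percentile(w,55),0,None)
    yy,xx=np.mgrid[v0-3:v0+4,u0-3:u0+4]; c=(w*xx).sum()/w.sum(),(w*yy).sum()/w.sum()
    P.append(ray(K,E,*c,.066)); print("post",c,P[-1])
P=np.array(P);m=P.mean(0);print("mag",m,[np.linalg.norm(P[i]-P[i-1]) for i in range(4)])
# ring
mask=(hsv[:,:,1]<75)&(g>55); b=blob(mask,*[(x,y) for y in range(140,158) for x in range(243,263) if mask[y,x]][0])
(c,r)=cv2.minEnclosingCircle(b[3]);print("ring",b[0],b[2],c,r,ray(K,E,*c,.026),ray(K,E,*b[0],.026))
mask=(hsv[:,:,2]>78)&(hsv[:,:,1]>90); b=blob(mask,335,143); print("bay",b[0],b[2],ray(K,E,*b[0],.013)); 
for p in cv2.boxPoints(b[2]): print(ray(K,E,*p,.014))
# case, orb: difference from background
for n,(x0,y0,x1,y1) in dict(case=(310,205,350,255),orb=(380,215,425,258),cube=(262,215,296,248)).items():
    c=im[y0:y1,x0:x1]; save("z_"+n+".png",cv2.resize(cv2.convertScaleAbs(c,alpha=1.9),None,fx=12,fy=12,interpolation=cv2.INTER_CUBIC))
a=cv2.imread("pics/z_case.png");b=cv2.imread("pics/z_orb.png")
H=max(a.shape[0],b.shape[0]);f=lambda x:cv2.copyMakeBorder(x,0,H-x.shape[0],0,0,0)
o=np.hstack([f(a),f(b)]);print(o.shape)
cv2.imwrite("pics/zz.png",o[:, :])
s=np.load("side0.npz")["im"]
o=cv2.resize(cv2.convertScaleAbs(s[230:305,270:360],alpha=1.6),None,fx=8,fy=8,interpolation=cv2.INTER_CUBIC); save("zs.png",o)
```

```text
post (np.float64(281.8241469816273), np.float64(130.54593175853017)) [ 0.6496 -0.0186  0.066 ]
post (np.float64(304.75184974388156), np.float64(128.5754126351736)) [ 0.6526 -0.0667  0.066 ]
post (np.float64(306.61038961038963), np.float64(151.02337662337663)) [ 0.6048 -0.0696  0.066 ]
post (np.float64(283.5552147239264), np.float64(153.13803680981596)) [ 0.6014 -0.0214  0.066 ]
mag [ 0.6271 -0.0441  0.066 ] [np.float64(0.04824013205359065), np.float64(0.048179668454925995), np.float64(0.047854690052105284), np.float64(0.04826487208951195)]
ring [252.3125 148.7277] ((252.25001525878906, 148.75), (21.21320343017578, 21.920310974121094), 45.0) (252.0370330810547, 148.8148193359375) 11.23326301574707 [0.6215 0.0478 0.026 ] [0.6217 0.0472 0.026 ]
bay [335.3413 142.528 ] ((335.28924560546875, 142.445068359375), (27.950231552124023, 44.09339904785156), 84.95755004882812) [ 0.6344 -0.1368  0.013 ]
[ 0.6627 -0.0859  0.014 ]
[ 0.669  -0.1832  0.014 ]
[ 0.6063 -0.1867  0.014 ]
[ 0.5998 -0.09    0.014 ]
(600, 1020, 3)
```

View pics/zz.png

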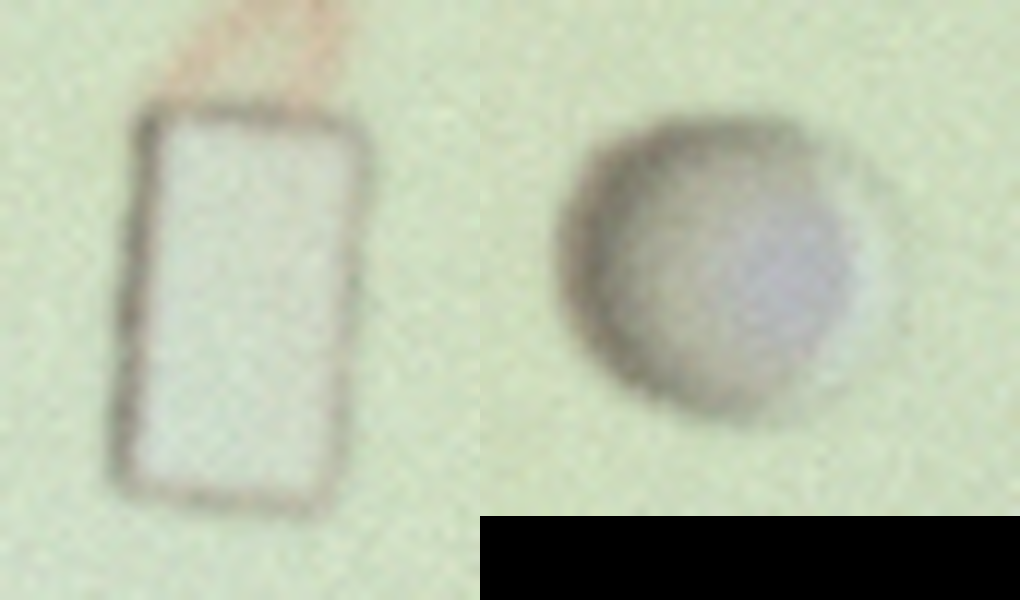

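View pics/zs.png

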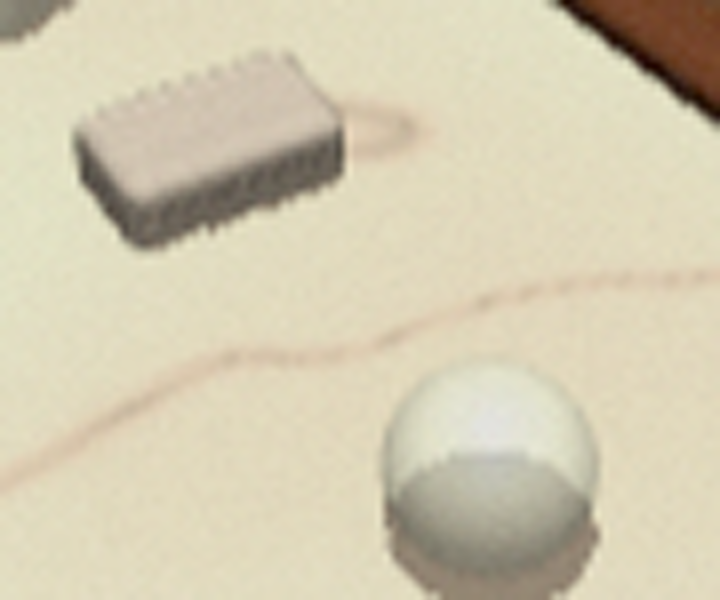

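Run:
```python
from meas import *
np.set_printoptions(precision=4,suppress=True)
t=np.load("top0.npz");s=np.load("side0.npz")
a=ray(t["K"],t["E"],401.3,237.0,.025);b=ray(s["K"],s["E"],330.9,287.9,.025);print("orb",a,b)
c=[ray(t["K"],t["E"],310+x/12-.5,205+y/12-.5,.024) for x,y in[(157,115),(365,128),(338,508),(130,490)]]
c=np.array(c);print(c,c.mean(0),[np.linalg.norm(c[i]-c[i-1]) for i in range(4)])
d=c[0]+c[1]-c[2]-c[3];print("axis deg",np.degrees(np.arctan2(d[1],d[0])))
c=np.array([ray(s["K"],s["E"],270+x/8-.5,230+y/8-.5,.024) for x,y in[(78,130),(283,52),(345,128),(140,198)]]);print(c.mean(0));d=c[1]+c[2]-c[0]-c[3];print(np.degrees(np.arctan2(d[1],d[0])),[np.linalg.norm(c[i]-c[i-1]) for i in range(4)])
```

```text
orb [ 0.4232 -0.2701  0.025 ] [ 0.423  -0.2717  0.025 ]
[[ 0.475  -0.1039  0.024 ]
 [ 0.472  -0.1411  0.024 ]
 [ 0.4039 -0.1345  0.024 ]
 [ 0.4076 -0.0975  0.024 ]] [ 0.4396 -0.1193  0.024 ] [np.float64(0.06771635083483804), np.float64(0.03736264170590654), np.float64(0.06847161700289425), np.float64(0.03722195898645805)]
axis deg -5.4636726052761135
[ 0.4379 -0.1232  0.024 ]
-6.230418081792569 [np.float64(0.0337769422606043), np.float64(0.06923261282284938), np.float64(0.03751857487490775), np.float64(0.06590768028760889)]
```

```bash
cat > go.py <<'E'
import sys
from h import *
np.set_printoptions(precision=4,suppress=True)
# usage: go.py x y z yawdeg(of tool y axis)  -> total shift/turn in tool frame
st=robot.read_state();Rm=R.from_rotvec(st["orientation"]).as_matrix();p=st["tool_pos"]
yaw=np.degrees(np.arctan2(Rm[1,1],Rm[0,1]))
print("t",st["t"],"p",p,"yaw",yaw,"q",st["q"],"F",st["force"],"op",st["opening"])
if len(sys.argv)>1:
    x,y,z,w=map(float,sys.argv[1:5])
    w=np.radians(w);Y=np.array([np.cos(w),np.sin(w),0]);Z=np.array([0,0,-1.]);T=np.stack([np.cross(Y,Z),Y,Z],1)
    print("shift",Rm.T@(np.array([x,y,z])-p),"turn",R.from_matrix(Rm.T@T).as_rotvec())
E
python3 go.py 0.566 -0.338 0.13 3.6;python3 go.py 0.566 -0.338 0.13 183.6
```

```text
t 0.1 p [0.2305 0.5534 0.2031] yaw 67.3779341789266 q [ 1.0906  0.1311  1.4892 -0.      1.523  -0.0854] F [ 0.3724 -0.3394  0.5306] op 0.0932909755168054
shift [-0.6525 -0.6936  0.0741] turn [-0.0016  0.0008  1.1131]
t 0.1 p [0.2305 0.5534 0.2031] yaw 67.3779341789266 q [ 1.0906  0.1311  1.4892 -0.      1.523  -0.0854] F [ 0.3724 -0.3394  0.5306] op 0.0932909755168054
shift [-0.6525 -0.6936  0.0741] turn [-0.0009 -0.0018 -2.0285]
```

Request:
jog_arm --pt "0 -0.2 -0.21 0 0 0 0.37" --pt "0 -0.2 -0.21 0 0 0 0.74" --pt "0 -0.2 -0.21 0 0 0 1.11" --pt "0 -0.2 -0.21 0 0 0 1.11" --pt "0 -0.2 -0.21 0 0 0 1.11"

```text
t: 0.72
tool_pos: [0.3347, 0.2802, 0.2031]
orientation: [1.95, 2.462, -0.003]
force: [0.8, 0.7, 0.6]
opening: 0.0932
```

```bash
python3 go.py 0.566 -0.338 0.13 3.6
```

```text
t 0.725 p [0.3347 0.2802 0.2031] yaw 13.245212296852031 q [ 0.5806 -0.325   1.916  -0.0012  1.5523  0.3494] F [0.7855 0.7253 0.6084] op 0.09318530308771933
shift [-0.6546  0.0836  0.0741] turn [-0.001   0.0018  0.1683]
```

Request:
jog_arm --pt "0 -0.655 0.084 0.03 0 0 0.168" --pt "0 -0.655 0.084 0.03 0 0 0.168" --pt "0 -0.655 0.084 0.05 0 0 0.168" --pt "0 -0.655 0.084 0.074 0 0 0.168" --pt "0 -0.655 0.084 0.074 0 0 0.168"

```text
t: 1.35
tool_pos: [0.4435, -0.0108, 0.1762]
orientation: [2.15, 2.289, -0.002]
force: [1.4, 1.1, -0.5]
opening: 0.093
```

```bash
python3 go.py 0.566 -0.338 0.13 3.6
```

```text
t 1.35 p [ 0.4435 -0.0108  0.1762] yaw 3.604742530582325 q [-0.1385 -0.2924  1.9389 -0.0018  1.4951 -0.2012] F [ 1.4082  1.1421 -0.4927] op 0.09297347534626624
shift [-0.3341  0.1017  0.0468] turn [-0.0003  0.0018  0.0001]
```

Request:
jog_arm --pt "0 -0.334 0.102 0.047 0 0 0" --pt "0 -0.334 0.102 0.047 0 0 0" --pt "0 -0.334 0.102 0.047 0 0 0" --pt "0 -0.334 0.102 0.047 0 0 0" --pt "0 -0.334 0.102 0.047 0 0 0"

```text
t: 1.98
tool_pos: [0.552, -0.3009, 0.1345]
orientation: [2.15, 2.29, -0.002]
force: [1.0, 0.3, -0.1]
opening: 0.0931
```

```bash
python3 go.py 0.566 -0.338 0.13 3.6
```

```text
t 1.975 p [ 0.552  -0.3009  0.1345] yaw 3.592775689880614 q [-0.5796  0.2467  1.485  -0.0015  1.4096 -0.6421] F [ 0.953   0.2998 -0.0812] op 0.09306808000382057
shift [-0.0379  0.0116  0.0045] turn [-0.0006  0.0013 -0.0001]
```

Request:
jog_arm --pt "0 -0.038 0.012 0.02 0 0 0" --pt "0 -0.038 0.012 0.06 0 0 0" --pt "0 -0.038 0.012 0.09 0 0 0" --pt "0 -0.038 0.012 0.117 0 0 0" --pt "0 -0.038 0.012 0.117 0 0 0"

```text
t: 2.6
tool_pos: [0.5638, -0.3365, 0.0139]
orientation: [-2.147, -2.285, 0.004]
force: [-0.5, 0.2, 0.5]
opening: 0.0927
```

```bash
python3 go.py 0.566 -0.338 0.017 3.6
python3 - <<'E'
from h import *
im,K,E=cam("side");im2,_,_=cam("top")
a=cv2.resize(im[200:340,320:480],None,fx=2.5,fy=2.5);b=cv2.resize(im2[100:240,350:510],None,fx=2.5,fy=2.5)
save("g1.png",cv2.convertScaleAbs(np.hstack([a,b]),alpha=1.5))
E
```

```text
t 2.6 p [ 0.5638 -0.3365  0.0139] yaw 3.587200128020755 q [-0.6153  0.4409  1.4765 -0.0015  1.2305 -0.6774] F [-0.491   0.1614  0.5172] op 0.09274194351254415
shift [-0.0017  0.0021 -0.0031] turn [-0.0058 -0.0029 -0.0002]
```

View pics/g1.png

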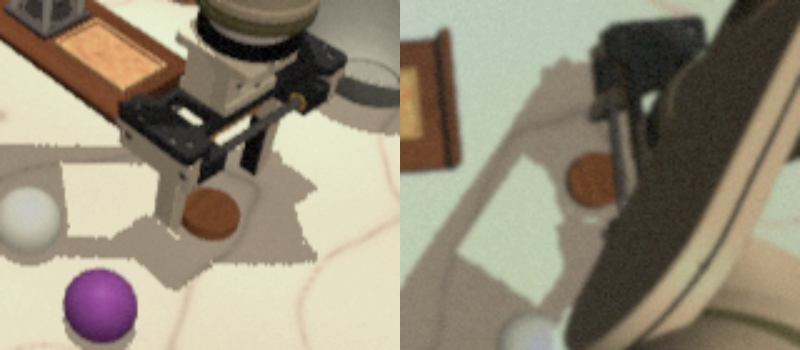

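The token (side crop 210,213) sits between the open fingers. The arm overshot about 3 mm low, so I correct that and close.

Request:
jog_arm --pt "0 -0.002 0.002 -0.003 0 0 0" --pt "0.2 -0.002 0.002 -0.003 0 0 0" --pt "0.6 -0.002 0.002 -0.003 0 0 0" --pt "0.7 -0.002 0.002 -0.003 0 0 0" --pt "0.7 -0.002 0.002 -0.003 0 0 0" --force 15

```text
t: 3.32
tool_pos: [0.5683, -0.3399, 0.0208]
orientation: [2.151, 2.29, -0.002]
force: [0.4, 0.9, -0.5]
opening: 0.0576
```

Request:
jog_arm --pt "0.7 0 0 0 0 0 0" --pt "0.7 0 0 0 0 0 0" --pt "0.7 0 0 0 0 0 0"

```text
t: 3.7
tool_pos: [0.5683, -0.3399, 0.0208]
orientation: [-2.151, -2.29, 0.002]
force: [0.4, -0.2, -1.1]
opening: 0.0295
```

```bash
python3 go.py 0.566 -0.338 0.017 3.6
```

```text
t 3.7 p [ 0.5683 -0.3399  0.0208] yaw 3.5933651824531765 q [-0.6156  0.4408  1.4629 -0.0015  1.2381 -0.6778] F [ 0.3534 -0.2062 -1.0735] op 0.02946687129204467
shift [ 0.0021 -0.0022  0.0038] turn [-0.0011  0.0009 -0.0001]
```

Run:
```python
from h import *
im,K,E=cam("side");im2,_,_=cam("top")
a=cv2.resize(im[200:340,320:480],None,fx=2.5,fy=2.5);b=cv2.resize(im2[100:240,350:510],None,fx=2.5,fy=2.5)
save("g2.png",cv2.convertScaleAbs(np.hstack([a,b]),alpha=1.5))
```

```text
(no output)
```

View pics/g2.png

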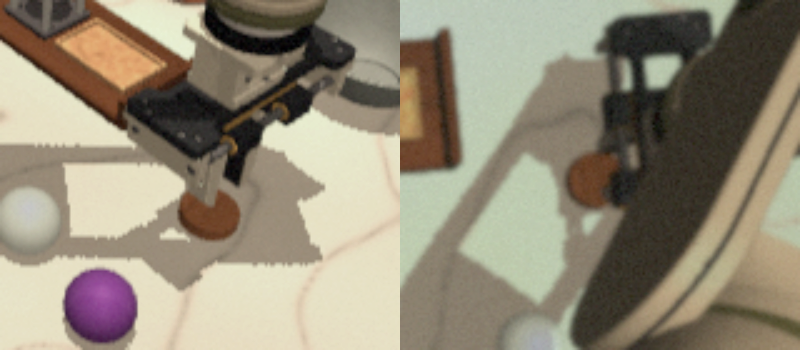

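Run:
```python
from h import *
st=robot.read_state();print(st)
Rm=R.from_rotvec(st["orientation"]).as_matrix();p=st["tool_pos"]
for n,(x0,y0) in dict(side=(320,200),top=(350,100)).items():
    im,K,E=cam(n); im=im.copy()
    c=cv2.convertScaleAbs(cv2.resize(im[y0:y0+140,x0:x0+160],None,fx=5,fy=5),alpha=1.6)[:600]
    for q,col in [(p,(255,0,0)),(p+Rm@[0,0,.014],(0,0,255)),(p+Rm@[0,.0147,.014],(0,255,255)),(p+Rm@[0,-.0147,.014],(0,255,255))]:
        u=(proj(K,E,q)-[x0,y0])*5; cv2.circle(c,(int(u[0]),int(u[1])),5,col,2)
    save("pj_"+n+".png",c)
```

```text
{'t': 3.8, 'q': array([-0.61562988,  0.44082021,  1.46288448, -0.00151351,  1.23808735,
       -0.67784138]), 'dq': array([-8.49856387e-04, -8.40794541e-04, -7.25117296e-05, -1.54014211e-03,
        7.02388467e-05, -4.33089174e-04]), 'joint_torque': array([-4.07596808e-04, -6.71452832e+01, -4.49477077e+01,  3.93901567e-02,
        6.41093845e-02, -1.56916922e-04]), 'tool_pos': array([ 0.56831466, -0.33996055,  0.02079298]), 'orientation': array([ 2.15071158e+00,  2.28998634e+00, -2.26868706e-03]), 'force': array([ 0.9985916 , -0.04747379, -0.56945354]), 'wrist_torque': array([-0.08282973,  0.09236059,  0.05180353]), 'opening': 0.028192997689680754}
```

View pics/pj_side.png

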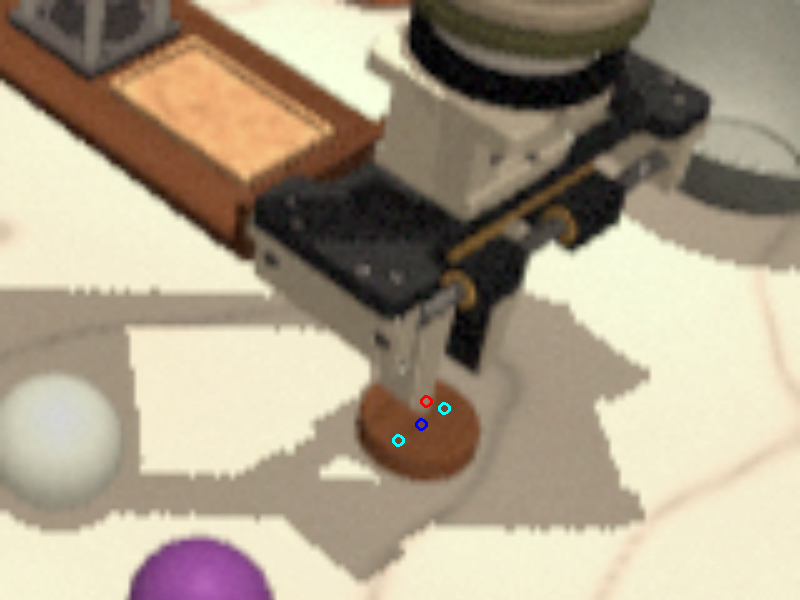

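View pics/pj_top.png

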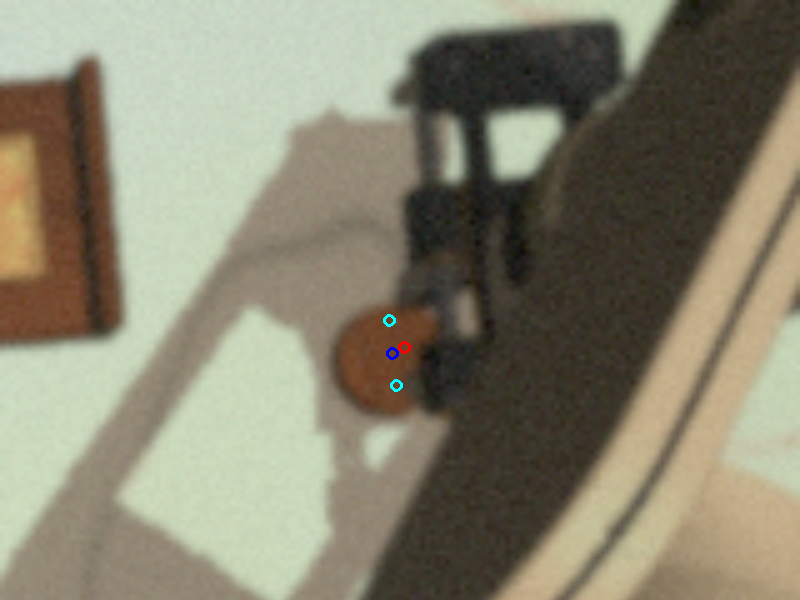

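Run:
```python
from h import *
im,K,E=cam("side")
save("z3.png",cv2.convertScaleAbs(cv2.resize(im[250:305,375:430],None,fx=10,fy=10,interpolation=cv2.INTER_CUBIC),alpha=1.8))
```

```text
(no output)
```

View pics/z3.png

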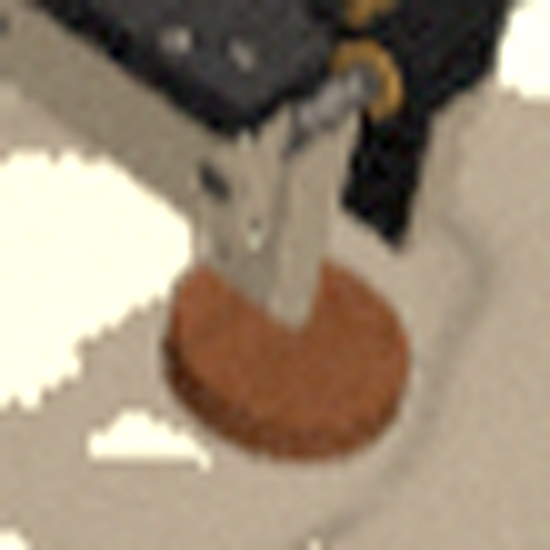

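Run:
```python
from h import *
K,E=(np.load("side0.npz")[k] for k in "KE")
st=robot.read_state();Rm=R.from_rotvec(st["orientation"]).as_matrix();p=st["tool_pos"];o=st["opening"]/2;print(o)
for dz in (0,.01,.02):
  for l in [(a,b) for a in(.0075,-.0075) for b in(-o-.017,-o,o,o+.017)]:
    u=proj(K,E,p+Rm@[l[0],l[1],.014-dz]); print(dz,l,((u-[375,250])*10).round())
```

```text
0.013982572418570009
0 (0.0075, -0.030982572418570012) [167. 395.]
0 (0.0075, -0.013982572418570009) [221. 358.]
0 (0.0075, 0.013982572418570009) [309. 299.]
0 (0.0075, 0.030982572418570012) [361. 263.]
0 (-0.0075, -0.030982572418570012) [222. 439.]
0 (-0.0075, -0.013982572418570009) [276. 401.]
0 (-0.0075, 0.013982572418570009) [364. 340.]
0 (-0.0075, 0.030982572418570012) [416. 304.]
0.01 (0.0075, -0.030982572418570012) [173. 363.]
0.01 (0.0075, -0.013982572418570009) [228. 326.]
0.01 (0.0075, 0.013982572418570009) [316. 266.]
0.01 (0.0075, 0.030982572418570012) [368. 231.]
0.01 (-0.0075, -0.030982572418570012) [229. 406.]
0.01 (-0.0075, -0.013982572418570009) [284. 369.]
0.01 (-0.0075, 0.013982572418570009) [372. 308.]
0.01 (-0.0075, 0.030982572418570012) [424. 272.]
0.02 (0.0075, -0.030982572418570012) [180. 330.]
0.02 (0.0075, -0.013982572418570009) [235. 293.]
0.02 (0.0075, 0.013982572418570009) [324. 234.]
0.02 (0.0075, 0.030982572418570012) [376. 198.]
0.02 (-0.0075, -0.030982572418570012) [236. 373.]
0.02 (-0.0075, -0.013982572418570009) [291. 336.]
0.02 (-0.0075, 0.013982572418570009) [380. 275.]
0.02 (-0.0075, 0.030982572418570012) [433. 239.]
```

The projection disagrees with the image: the real fingertips look about 20 mm higher than the reported pose implies, so the jaws closed above the token. I'll open and probe downwards slowly.

Request:
jog_arm --pt "0 0 0 -0.01 0 0 0" --pt "0 0 0 -0.01 0 0 0" --pt "0 0 0 -0.01 0 0 0" --pt "0 0 0 -0.01 0 0 0" --pt "0 0 0 -0.01 0 0 0"

```text
t: 4.58
tool_pos: [0.5682, -0.3398, 0.0305]
orientation: [-2.15, -2.29, 0.002]
force: [0.2, -0.6, -0.1]
opening: 0.0731
```

Request:
jog_arm --pt "0 0 0 0.005 0 0 0" --pt "0 0 0 0.008 0 0 0" --pt "0 0 0 0.01 0 0 0" --pt "0 0 0 0.01 0 0 0"

```text
t: 5.08
tool_pos: [0.568, -0.3397, 0.0202]
orientation: [-2.15, -2.289, 0.002]
force: [0.9, 0.3, 0.6]
opening: 0.0931
```

Run:
```python
from h import *
im,K,E=cam("side")
save("z4.png",cv2.convertScaleAbs(cv2.resize(im[230:310,350:450],None,fx=7,fy=7,interpolation=cv2.INTER_CUBIC),alpha=1.8))
st=robot.read_state();Rm=R.from_rotvec(st["orientation"]).as_matrix();p=st["tool_pos"];o=st["opening"]/2;print(p,o,st["dq"])
for dz in (0,.01,.02):
  for l in [(a,b) for a in(.0075,-.0075) for b in(-o-.017,-o,o,o+.017)]:
    u=proj(K,E,p+Rm@[l[0],l[1],.014-dz]); print(dz,l,((u-[350,230])*7).round())
```

```text
[ 0.56810824 -0.33982598  0.0204332 ] 0.04661734591345178 [ 0.00031287 -0.00388689 -0.00241236 -0.00044909  0.00143991  0.00164274]
0 (0.0075, -0.06361734591345178) [215. 469.]
0 (0.0075, -0.04661734591345178) [255. 442.]
0 (0.0075, 0.04661734591345178) [459. 303.]
0 (0.0075, 0.06361734591345178) [495. 279.]
0 (-0.0075, -0.06361734591345178) [254. 500.]
0 (-0.0075, -0.04661734591345178) [293. 473.]
0 (-0.0075, 0.04661734591345178) [498. 331.]
0 (-0.0075, 0.06361734591345178) [534. 306.]
0.01 (0.0075, -0.06361734591345178) [220. 446.]
0.01 (0.0075, -0.04661734591345178) [259. 419.]
0.01 (0.0075, 0.04661734591345178) [465. 280.]
0.01 (0.0075, 0.06361734591345178) [500. 256.]
0.01 (-0.0075, -0.06361734591345178) [258. 478.]
0.01 (-0.0075, -0.04661734591345178) [298. 450.]
0.01 (-0.0075, 0.04661734591345178) [504. 308.]
0.01 (-0.0075, 0.06361734591345178) [540. 284.]
0.02 (0.0075, -0.06361734591345178) [224. 423.]
0.02 (0.0075, -0.04661734591345178) [264. 396.]
0.02 (0.0075, 0.04661734591345178) [471. 257.]
0.02 (0.0075, 0.06361734591345178) [506. 234.]
0.02 (-0.0075, -0.06361734591345178) [263. 455.]
0.02 (-0.0075, -0.04661734591345178) [303. 427.]
0.02 (-0.0075, 0.04661734591345178) [510. 285.]
0.02 (-0.0075, 0.06361734591345178) [546. 261.]
```

View pics/z4.png

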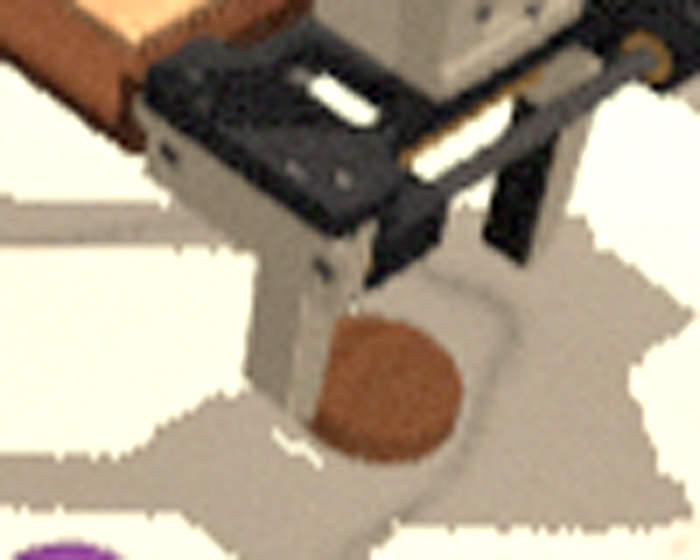

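Request:
jog_arm --pt "0 0 0 0.003 0 0 0" --pt "0 0 0 0.005 0 0 0" --pt "0 0 0 0.007 0 0 0" --pt "0 0 0 0.008 0 0 0"

```text
t: 5.62
tool_pos: [0.568, -0.3398, 0.0122]
orientation: [-2.15, -2.289, 0.002]
force: [-0.8, 0.7, -0.5]
opening: 0.0933
```

Request:
jog_arm --pt "0 0 0 0.002 0 0 0" --pt "0 0 0 0.004 0 0 0" --pt "0 0 0 0.004 0 0 0"

```text
t: 6.0
tool_pos: [0.5678, -0.3396, 0.0079]
orientation: [-2.15, -2.289, 0.003]
force: [0.8, -1.1, -1.0]
opening: 0.0929
```

Run:
```python
from h import *
im,K,E=cam("side")
save("z5.png",cv2.convertScaleAbs(cv2.resize(im[230:310,350:450],None,fx=7,fy=7,interpolation=cv2.INTER_CUBIC),alpha=1.8))
st=robot.read_state();print(st["tool_pos"],st["force"])
```

```text
[ 0.56791413 -0.33967338  0.00804821] [ 0.71446564 -0.20010034  0.14950094]
```

View pics/z5.png

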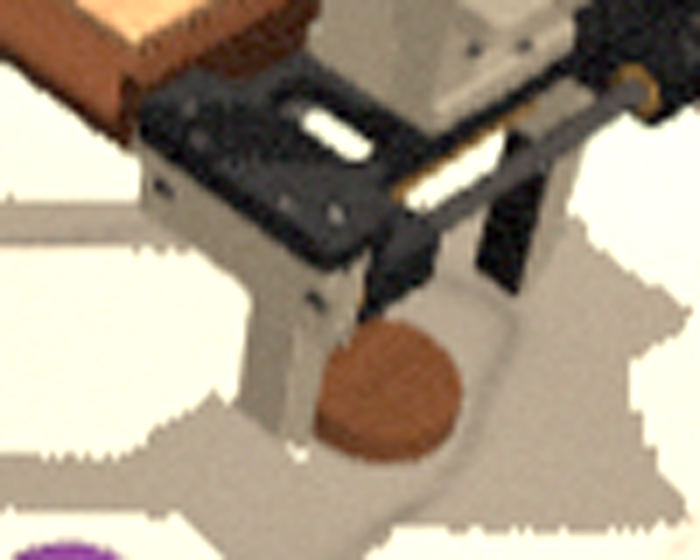

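Request:
jog_arm --pt "0 0 0 0.002 0 0 0" --pt "0 0 0 0.004 0 0 0" --pt "0 0 0 0.004 0 0 0"

```text
t: 6.42
tool_pos: [0.5677, -0.3395, 0.0037]
orientation: [-2.15, -2.289, 0.003]
force: [0.9, -0.3, 0.5]
opening: 0.0928
```

Request:
jog_arm --pt "0 0 0 0.002 0 0 0" --pt "0 0 0 0.003 0 0 0" --pt "0 0 0 0.003 0 0 0"

```text
t: 6.8
tool_pos: [0.5676, -0.3395, 0.0005]
orientation: [-2.149, -2.289, 0.003]
force: [-0.0, -0.6, -0.1]
opening: 0.0931
```

Run:
```python
from h import *
im,K,E=cam("side")
save("z6.png",cv2.convertScaleAbs(cv2.resize(im[230:310,350:450],None,fx=7,fy=7,interpolation=cv2.INTER_CUBIC),alpha=1.8))
st=robot.read_state();print(st["tool_pos"],st["force"])
```

```text
[ 0.56762521 -0.33946982  0.00061167] [0.18469872 0.24229469 0.70256474]
```

View pics/z6.png

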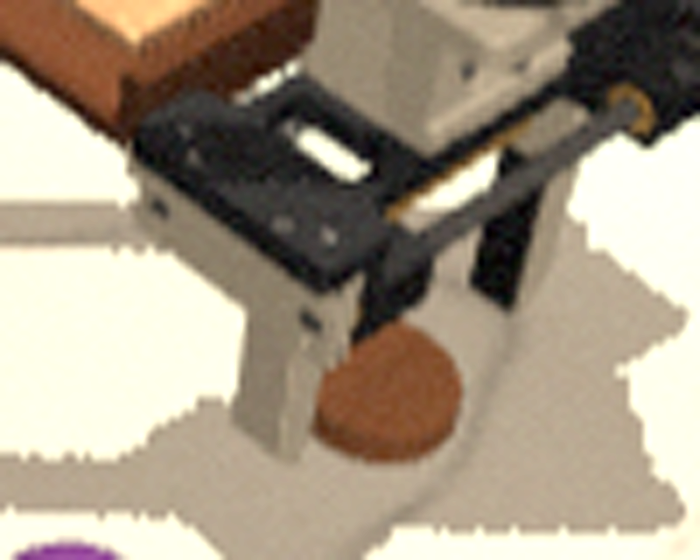

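Request:
jog_arm --pt "0 0 0 0.001 0 0 0" --pt "0 0 0 0.002 0 0 0" --pt "0 0 0 0.003 0 0 0"

```text
t: 7.22
tool_pos: [0.5676, -0.3395, -0.0024]
orientation: [-2.15, -2.289, 0.003]
force: [0.1, 0.8, 0.4]
opening: 0.0929
```

Request:
jog_arm --pt "0 0 0 0.001 0 0 0" --pt "0 0 0 0.002 0 0 0" --pt "0 0 0 0.002 0 0 0"

```text
t: 7.6
tool_pos: [0.5675, -0.3394, -0.0046]
orientation: [-2.149, -2.289, 0.003]
force: [0.0, 0.6, 0.4]
opening: 0.093
```

Request:
jog_arm --pt "0 0 0 0.001 0 0 0" --pt "0 0 0 0.002 0 0 0" --pt "0 0 0 0.002 0 0 0"

```text
t: 7.98
tool_pos: [0.5674, -0.3394, -0.0067]
orientation: [-2.149, -2.288, 0.003]
force: [-1.4, 0.1, -0.9]
opening: 0.0932
```

Request:
jog_arm --pt "0 0 0 0.001 0 0 0" --pt "0 0 0 0.0015 0 0 0" --pt "0 0 0 0.0015 0 0 0"

```text
t: 8.35
tool_pos: [0.5674, -0.3393, -0.0084]
orientation: [-2.149, -2.288, 0.003]
force: [-0.2, 0.4, 0.2]
opening: 0.0927
```

Run:
```python
from h import *
im,K,E=cam("side")
save("z7.png",cv2.convertScaleAbs(cv2.resize(im[230:310,350:450],None,fx=7,fy=7,interpolation=cv2.INTER_CUBIC),alpha=1.8))
st=robot.read_state();print(st["tool_pos"],st["force"],st["q"])
```

```text
[ 0.56740802 -0.33936136 -0.00826691] [ 0.39694135  0.74139688 -0.02039841] [-0.61569018  0.47581993  1.47484975 -0.00152407  1.19340719 -0.67785637]
```

View pics/z7.png

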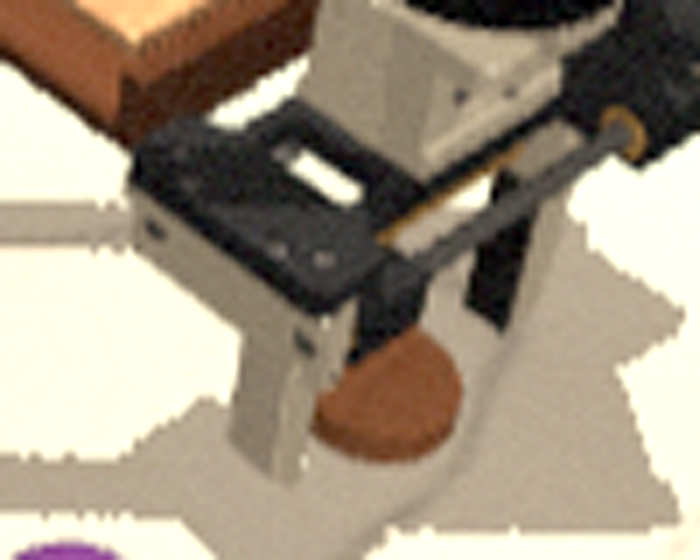

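Run:
```python
from h import *
from scipy.optimize import least_squares
K,E=(np.load("side0.npz")[k] for k in "KE")
def fit(p,rv,o,obs):
    Rm=R.from_rotvec(rv).as_matrix()
    def f(x): 
        T=Rm@R.from_rotvec([x[5],x[4],0]).as_matrix()
        return np.concatenate([(proj(K,E,np.array(p)+x[:3]+T@[a,b*(o)+x[3]*np.sign(b)*k,.014])-[350,230])*7-uv for a,b,k,uv in obs])
    for mask in (0,):
        r=least_squares(lambda y:f([*y,0.,0.]),[0,0,0,.01]);print(r.x,r.fun.round(1))
rv=[-2.149,-2.288,.003]
fit([.5674,-.3394,-.0083],rv,.0466,[(-.0075,-1,0,(293,487)),(.0075,-1,1,(230,440)),(-.0075,-1,1,(273,480)),(.0075,1,0,(465,305)),(-.0075,1,0,(503,332))])
fit([.5681,-.3398,.0204],[-2.15,-2.289,.002],.0466,[(-.0075,-1,0,(310,430)),(.0075,-1,1,(243,375)),(-.0075,-1,1,(290,420)),(.0075,1,0,(485,240)),(-.0075,1,0,(525,265))])
```

```text
[-0.02916624 -0.0207181   0.0652744   0.00345019] [-7.2 -8.2  6.8 11.7  4.4  4.7 -3.6 -5.6 -0.6 -3. ]
[-0.04293839 -0.0306768   0.07936026  0.00248711] [-10.1 -11.4   7.9  14.2   3.6   2.9  -2.3  -5.5   0.9  -0.4]
```

Run:
```python
from h import *
K,E=(np.load("side0.npz")[k] for k in "KE")
for A,B in [((293,487),(503,332)),]:
  for z in (0,.01,.02,.03):
    a=ray(K,E,350+A[0]/7,230+A[1]/7,z);b=ray(K,E,350+B[0]/7,230+B[1]/7,z);print(z,a,b,np.linalg.norm(a-b),(a+b)/2)
print(proj(*[np.load("top0.npz")[k] for k in "KE"],[0,0,0]),proj(K,E,[0,0,0]))
```

```text
0 [ 0.52282134 -0.35054491  0.        ] [ 0.62142127 -0.34204509  0.        ] 0.09896561401095805 [ 0.5721213 -0.346295   0.       ]
0.01 [ 0.51560521 -0.3559243   0.01      ] [ 0.61277494 -0.34754777  0.01      ] 0.0975301197164263 [ 0.56419008 -0.35173604  0.01      ]
0.02 [ 0.50838907 -0.36130369  0.02      ] [ 0.60412862 -0.35305045  0.02      ] 0.09609462542189458 [ 0.55625885 -0.35717707  0.02      ]
0.03 [ 0.50117294 -0.36668308  0.03      ] [ 0.5954823  -0.35855313  0.03      ] 0.09465913112736274 [ 0.54832762 -0.36261811  0.03      ]
[278.14227124 435.59094748] [ 92.55220142 299.95367013]
```

Request:
jog_arm --pt "0 0 0 0.001 0 0 0" --pt "0 0 0 0.001 0 0 0"

```text
t: 8.65
tool_pos: [0.5673, -0.3393, -0.0094]
orientation: [-2.149, -2.288, 0.003]
force: [-0.5, -0.6, -0.6]
opening: 0.0929
```

Request:
jog_arm --pt "0 0 0 0.001 0 0 0" --pt "0 0 0 0.001 0 0 0"

```text
t: 8.9
tool_pos: [0.5672, -0.3392, -0.0106]
orientation: [-2.149, -2.288, 0.003]
force: [-0.0, -0.7, -0.2]
opening: 0.0932
```

Request:
jog_arm --pt "0 0 0 0.001 0 0 0" --pt "0 0 0 0.001 0 0 0"

```text
t: 9.15
tool_pos: [0.5671, -0.3392, -0.0117]
orientation: [-2.149, -2.288, 0.003]
force: [-0.2, -0.3, -0.3]
opening: 0.093
```

Request:
jog_arm --pt "0 0 0 0.001 0 0 0" --pt "0 0 0 0.001 0 0 0"

```text
t: 9.4
tool_pos: [0.567, -0.3391, -0.0129]
orientation: [-2.149, -2.288, 0.003]
force: [-0.1, -0.9, 0.6]
opening: 0.0928
```

Request:
jog_arm --pt "0 0 0 0.001 0 0 0" --pt "0 0 0 0.001 0 0 0"

```text
t: 9.65
tool_pos: [0.567, -0.3391, -0.014]
orientation: [-2.148, -2.288, 0.003]
force: [0.5, -0.1, 1.1]
opening: 0.0927
```

Request:
jog_arm --pt "0 0 0 0.001 0 0 0" --pt "0 0 0 0.001 0 0 0"

```text
t: 9.9
tool_pos: [0.5671, -0.3392, -0.0141]
orientation: [-2.148, -2.288, 0.003]
force: [-4.3, 1.3, 6.4]
opening: 0.0931
```

Contact comes at a reported z of −0.014, so the real fingertip z is the reported z + 0.014. The readout is about 28 mm low against the stated geometry. x/y agree to about 4 mm. I'll use tip = z + 0.014 from here.

Request:
jog_arm --pt "0 0 0 -0.003 0 0 0" --pt "0 0 0 -0.003 0 0 0" --pt "0.6 0 0 -0.003 0 0 0" --pt "0.7 0 0 -0.003 0 0 0" --pt "0.7 0 0 -0.003 0 0 0" --force 15

```text
t: 10.52
tool_pos: [0.567, -0.3391, -0.0113]
orientation: [-2.148, -2.288, 0.003]
force: [0.4, -0.1, -0.4]
opening: 0.0674
```

Request:
jog_arm --pt "0.7 0 0 0 0 0 0" --pt "0.7 0 0 0 0 0 0" --pt "0.7 0 0 0 0 0 0" --pt "0.7 0 0 0 0 0 0"

```text
t: 11.02
tool_pos: [0.567, -0.3391, -0.0113]
orientation: [-2.148, -2.288, 0.003]
force: [-0.0, -0.5, 0.3]
opening: 0.0493
```

Request:
jog_arm --pt "0.7 0 0 -0.05 0 0 0" --pt "0.7 0 0 -0.1 0 0 0" --pt "0.7 0 0 -0.13 0 0 0" --pt "0.7 0 0 -0.13 0 0 0"

```text
t: 11.52
tool_pos: [0.5696, -0.3406, 0.1227]
orientation: [2.148, 2.288, -0.001]
force: [-0.3, -0.3, -0.4]
opening: 0.0493
```

```bash
python3 go.py 0.627 -0.044 0.10 3.6
python3 - <<'E'
from h import *
im,K,E=cam("side");save("l1.png",cv2.convertScaleAbs(im,alpha=1.4))
E
```

```text
t 11.525 p [ 0.5696 -0.3406  0.1227] yaw 3.6018073949253178 q [-0.6154  0.344   1.3902 -0.0014  1.4043 -0.678 ] F [-0.258  -0.2734 -0.3526] op 0.049310651519837594
shift [0.2925 0.0759 0.022 ] turn [0.0016 0.0031 0.    ]
```

View pics/l1.png

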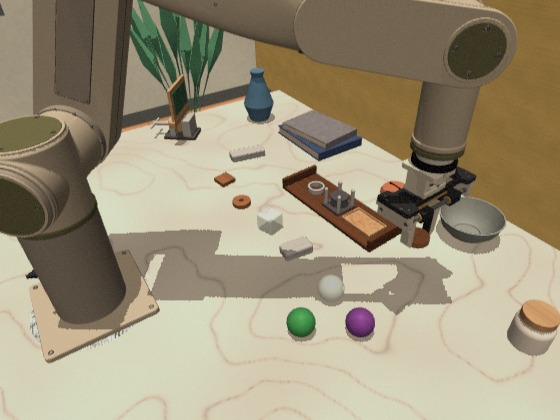

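The token is held, at side pixel (418,237). I now carry it over the magazine.

Request:
jog_arm --pt "0.7 0.292 0.075 0 0 0 0" --pt "0.7 0.292 0.075 0 0 0 0" --pt "0.7 0.292 0.075 0.01 0 0 0" --pt "0.7 0.292 0.075 0.02 0 0 0" --pt "0.7 0.292 0.075 0.022 0 0 0"

```text
t: 12.2
tool_pos: [0.6235, -0.041, 0.095]
orientation: [-2.147, -2.288, 0.005]
force: [0.5, -0.8, 0.6]
opening: 0.0497
```

Request:
jog_arm --pt "0.7 0 0 0 0 0 0" --pt "0.7 0 0 0 0 0 0"

```text
t: 12.45
tool_pos: [0.622, -0.0409, 0.0928]
orientation: [-2.145, -2.288, 0.009]
force: [0.7, -0.4, -0.5]
opening: 0.0498
```

```bash
python3 go.py 0.627 -0.044 0.07 3.6
```

```text
t 12.45 p [ 0.622  -0.0409  0.0928] yaw 3.694689782483361 q [-0.1471  0.2758  1.5293 -0.0012  1.3445 -0.2113] F [ 0.7359 -0.4103 -0.5488] op 0.049794301597107654
shift [-0.0034  0.0049  0.0227] turn [-0.0081 -0.0005  0.0017]
```

Request:
jog_arm --pt "0.7 -0.003 0.005 0.01 -0.008 0 0.002" --pt "0.7 -0.003 0.005 0.02 -0.008 0 0.002" --pt "0.7 -0.003 0.005 0.02 -0.008 0 0.002" --pt "0.7 -0.003 0.005 0.02 -0.008 0 0.002"

```text
t: 12.95
tool_pos: [0.627, -0.0441, 0.0727]
orientation: [-2.151, -2.289, -0.0]
force: [-0.1, 0.6, -0.7]
opening: 0.0496
```

```bash
cat > look.py <<'E'
import sys
from h import *
# look.py name su sv w h tu tv tw th
n=sys.argv[1];a=list(map(int,sys.argv[2:]))
im,K,E=cam("side");im2,K2,E2=cam("top")
def crop(im,x,y,w,h): return cv2.convertScaleAbs(cv2.resize(im[y:y+h,x:x+w],(400,int(400*h/w)),interpolation=cv2.INTER_CUBIC),alpha=1.6)
A=crop(im,*a[:4]);B=crop(im2,*a[4:8]);H=max(len(A),len(B))
f=lambda x:cv2.copyMakeBorder(x,0,H-len(x),0,0,0)
save(n,np.hstack([f(A),f(B)]))
E
python3 go.py 0.627 -0.044 0.07 3.6;python3 look.py m1.png 290 140 110 110 250 95 90 90
```

```text
t 12.95 p [ 0.627  -0.0441  0.0727] yaw 3.539658855722209 q [-0.152   0.3005  1.5382  0.0005  1.3032 -0.2139] F [-0.14    0.6392 -0.6522] op 0.049628010318468196
shift [ 0.0001 -0.      0.0027] turn [-0.0002 -0.0005 -0.0011]
```

View pics/m1.png

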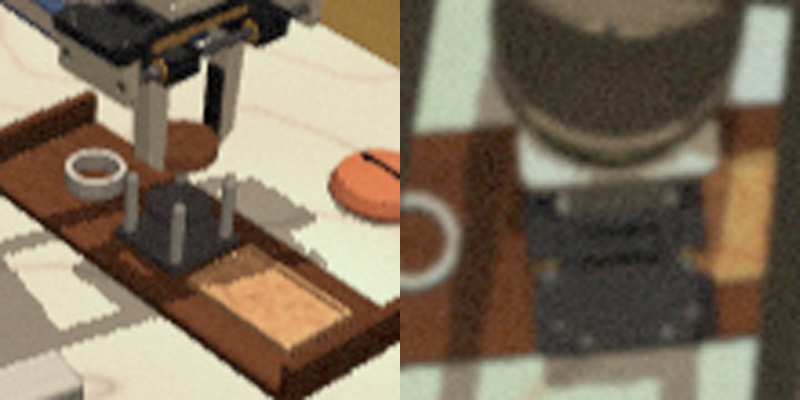

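Run:
```python
from h import *
K,E=(np.load("side0.npz")[k] for k in "KE")
for dx in (0,.004):
  for z in (.088,.094,.1,.106): print(dx,z,(proj(K,E,[.627+dx,-.044,z])-[290,140])/.275)
for z in (.066,): print((proj(K,E,[.627,-.044,z])-[290,140])/.275)
```

```text
0 0.088 [180.34187313 148.6156507 ]
0 0.094 [180.88207348 141.4574262 ]
0 0.1 [181.42593926 134.25063092]
0 0.106 [181.97350789 126.99476885]
0.004 0.088 [184.79274159 146.80633059]
0.004 0.094 [185.34711856 139.6532473 ]
0.004 0.1 [185.90525121 132.45170467]
0.004 0.106 [186.46717785 125.20120857]
[178.39190675 174.45476228]
```

Request:
jog_arm --pt "0.7 0 -0.002 0.01 0 0 0" --pt "0.7 0 -0.002 0.02 0 0 0" --pt "0.7 0 -0.002 0.028 0 0 0" --pt "0.7 0 -0.002 0.034 0 0 0" --pt "0.7 0 -0.002 0.034 0 0 0"

```text
t: 13.68
tool_pos: [0.6248, -0.0438, 0.0383]
orientation: [-2.151, -2.289, 0.0]
force: [0.4, -0.5, 0.1]
opening: 0.0495
```

Request:
jog_arm --pt "0.7 0 0 0.002 0 0 0" --pt "0.7 0 0 0.004 0 0 0" --pt "0.7 0 0 0.004 0 0 0"

```text
t: 14.05
tool_pos: [0.6248, -0.0438, 0.0343]
orientation: [-2.15, -2.289, 0.0]
force: [-0.1, 0.1, -0.0]
opening: 0.0497
```

```bash
python3 go.py 0.625 -0.044 0.033 3.6;python3 look.py m2.png 290 140 110 110 250 95 90 90
```

```text
t 14.05 p [ 0.6248 -0.0438  0.0343] yaw 3.5690221062852716 q [-0.1521  0.3374  1.5683  0.0005  1.2368 -0.2146] F [-0.0938  0.1198 -0.0364] op 0.0496877816131427
shift [-0.0002  0.0002  0.0013] turn [-0.0008 -0.0007 -0.0005]
```

View pics/m2.png

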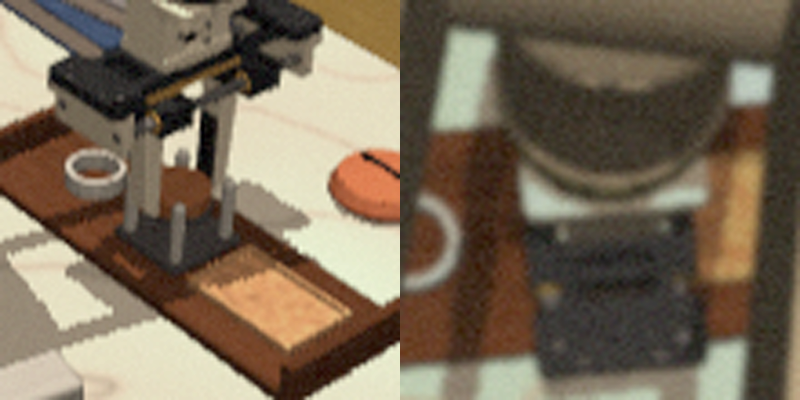

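The token sits between the posts just above the follower. Next I lower it by 1.5 mm and release.

Request:
jog_arm --pt "0.7 0 0 0.001 0 0 0" --pt "0.7 0 0 0.0015 0 0 0" --pt "0.3 0 0 0.0015 0 0 0" --pt "0.3 0 0 0.0015 0 0 0" --pt "0.3 0 0 0.0015 0 0 0"

```text
t: 14.78
tool_pos: [0.625, -0.0438, 0.033]
orientation: [-2.151, -2.289, -0.0]
force: [-0.8, 0.3, 0.1]
opening: 0.065
```

Request:
jog_arm --pt "0.3 0 0 -0.02 0 0 0" --pt "0.3 0 0 -0.05 0 0 0" --pt "0 0 0 -0.09 0 0 0" --pt "0 0 0 -0.09 0 0 0" --pt "0 0 0 -0.09 0 0 0"

```text
t: 15.4
tool_pos: [0.6253, -0.0439, 0.1239]
orientation: [2.151, 2.289, 0.001]
force: [-0.3, -0.1, -0.5]
opening: 0.0901
```

```bash
python3 go.py 0.423 0.1205 0.06 3.6;python3 look.py m3.png 290 140 110 110 190 95 190 170
```

```text
t 15.4 p [ 0.6253 -0.0439  0.1239] yaw 3.5686307466008333 q [-0.1522  0.2493  1.5017  0.0005  1.3899 -0.2145] F [-0.3328 -0.0646 -0.5155] op 0.0901442525463694
shift [ 0.1767 -0.1917  0.0638] turn [ 0.0008 -0.0003 -0.0005]
```

View pics/m3.png

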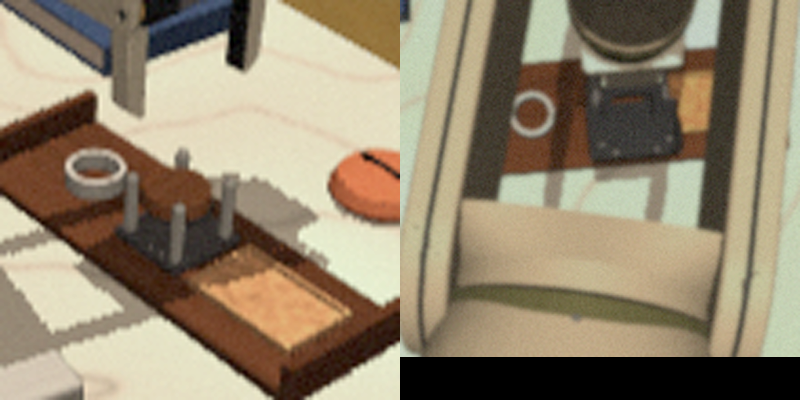

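The plain token is seated flat (side crop 175,195). Next I go to the holed token.

Request:
jog_arm --pt "0 0.177 -0.192 0 0 0 0" --pt "0 0.177 -0.192 0 0 0 0" --pt "0 0.177 -0.192 0.02 0 0 0" --pt "0 0.177 -0.192 0.04 0 0 0" --pt "0 0.177 -0.192 0.064 0 0 0"

```text
t: 16.12
tool_pos: [0.4187, 0.1226, 0.0573]
orientation: [-2.147, -2.29, 0.002]
force: [0.4, -0.6, 0.9]
opening: 0.0932
```

Request:
jog_arm --pt "0 0 0 0 0 0 0" --pt "0 0 0 0 0 0 0"

```text
t: 16.38
tool_pos: [0.4192, 0.1223, 0.0578]
orientation: [-2.146, -2.29, 0.003]
force: [0.9, 0.5, 0.1]
opening: 0.0932
```

```bash
python3 go.py 0.423 0.1205 0.02 3.6
```

```text
t 16.375 p [0.4192 0.1223 0.0578] yaw 3.702042191536109 q [ 0.1651 -0.1968  2.083   0.0015  1.2585  0.1   ] F [0.9338 0.4759 0.0567] op 0.0931935874530783
shift [-0.0021  0.0038  0.0378] turn [-0.0033 -0.0011  0.0018]
```

Request:
jog_arm --pt "0 -0.002 0.004 0.015 -0.003 -0.001 0.002" --pt "0 -0.002 0.004 0.035 -0.003 -0.001 0.002" --pt "0 -0.002 0.004 0.053 -0.003 -0.001 0.002" --pt "0 -0.002 0.004 0.053 -0.003 -0.001 0.002" --pt "0 -0.002 0.004 0.053 -0.003 -0.001 0.002"

```text
t: 17.0
tool_pos: [0.424, 0.1203, 0.0053]
orientation: [2.152, 2.289, 0.001]
force: [-0.0, 0.0, -0.2]
opening: 0.0934
```

```bash
python3 go.py 0.423 0.1205 -0.011 3.6;python3 look.py n1.png 200 150 110 110 190 195 70 70;python3 - <<'E'
from h import *
K,E=(np.load("side0.npz")[k] for k in "KE")
st=robot.read_state();Rm=R.from_rotvec(st["orientation"]).as_matrix();p=st["tool_pos"];o=st["opening"]/2
for l in [(a,b) for a in(.0075,-.0075) for b in(-o,o)]: print(l,(proj(K,E,p+[0.0025,0,0]+Rm@[l[0],l[1],-.014])-[200,150])/.275)
E
```

```text
t 17.0 p [0.424  0.1203 0.0053] yaw 3.539485259299321 q [ 0.16   -0.1062  2.1091  0.0001  1.1381  0.0981] F [-0.0009  0.0149 -0.2362] op 0.0934312620816418
shift [ 0.0002 -0.001   0.0163] turn [ 0.0005 -0.0002 -0.0011]
(0.0075, -0.04663053688066422) [ 91.87087508 191.26382333]
(0.0075, 0.04663053688066422) [197.70165543 145.96848824]
(-0.0075, -0.04663053688066422) [102.36452158 200.96505431]
(-0.0075, 0.04663053688066422) [208.69358534 154.92928494]
```

View pics/n1.png

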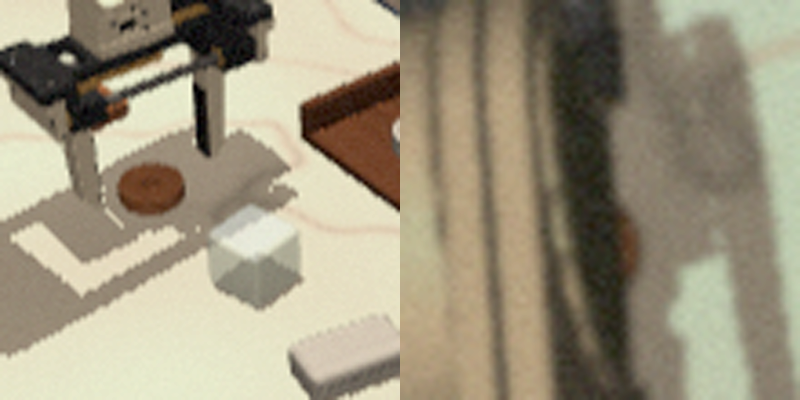

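The fingertips match the corrected prediction, and the token (150,188) lies centred between them. I descend and grip.

Request:
jog_arm --pt "0 0 -0.001 0.008 0 0 0" --pt "0 0 -0.001 0.013 0 0 0" --pt "0 0 -0.001 0.0165 0 0 0" --pt "0.6 0 -0.001 0.0165 0 0 0" --pt "0.7 0 -0.001 0.0165 0 0 0"

```text
t: 17.73
tool_pos: [0.4233, 0.1205, -0.0107]
orientation: [2.151, 2.289, 0.002]
force: [0.4, -0.3, 0.5]
opening: 0.0774
```

Request:
jog_arm --pt "0.7 0 0 0 0 0 0" --pt "0.7 0 0 0 0 0 0" --pt "0.7 0 0 0 0 0 0" --pt "0.7 0 0 0 0 0 0"

```text
t: 18.23
tool_pos: [0.4235, 0.1205, -0.0106]
orientation: [2.151, 2.289, 0.002]
force: [-0.6, 0.5, 1.4]
opening: 0.0501
```

Request:
jog_arm --pt "0.7 0 0 -0.04 0 0 0" --pt "0.7 0 0 -0.1 0 0 0" --pt "0.7 0 0 -0.13 0 0 0" --pt "0.7 0 0 -0.13 0 0 0"

```text
t: 18.73
tool_pos: [0.4255, 0.1209, 0.1225]
orientation: [2.148, 2.286, 0.01]
force: [0.4, 0.2, 0.1]
opening: 0.0503
```

```bash
python3 go.py 0.625 -0.044 0.10 3.6
```

```text
t 18.725 p [0.4255 0.1209 0.1225] yaw 3.564282975023219 q [ 0.1606 -0.2661  2.0169  0.0001  1.3831  0.0984] F [0.418  0.1788 0.1498] op 0.05027012711213399
shift [-0.177   0.1887  0.0238] turn [ 0.0076 -0.0009 -0.0006]
```

Request:
jog_arm --pt "0.7 -0.177 0.189 0 0.004 0 0" --pt "0.7 -0.177 0.189 0 0.004 0 0" --pt "0.7 -0.177 0.189 0 0.004 0 0" --pt "0.7 -0.177 0.189 0.01 0.004 0 0" --pt "0.7 -0.177 0.189 0.02 0.004 0 0"

```text
t: 19.35
tool_pos: [0.6262, -0.0468, 0.1006]
orientation: [2.155, 2.286, 0.002]
force: [-0.3, -0.3, -0.6]
opening: 0.0499
```

Request:
jog_arm --pt "0.7 0 0 0 0 0 0" --pt "0.7 0 0 0 0 0 0"

```text
t: 19.6
tool_pos: [0.6247, -0.0458, 0.0995]
orientation: [-2.152, -2.286, -0.0]
force: [0.5, 0.3, -0.7]
opening: 0.0503
```

```bash
python3 go.py 0.625 -0.044 0.07 3.6
```

```text
t 19.6 p [ 0.6247 -0.0458  0.0995] yaw 3.435033497593912 q [-0.1559  0.2708  1.5226  0.0014  1.3498 -0.2162] F [ 0.4582  0.2996 -0.671 ] op 0.050262033410162714
shift [0.0018 0.0004 0.0295] turn [-0.0012 -0.0016 -0.0029]
```

Request:
jog_arm --pt "0.7 0.002 0 0.015 0 -0.001 -0.003" --pt "0.7 0.002 0 0.03 0 -0.001 -0.003" --pt "0.7 0.002 0 0.04 0 -0.001 -0.003" --pt "0.7 0.002 0 0.045 0 -0.001 -0.003" --pt "0.7 0.002 0 0.045 0 -0.001 -0.003"

```text
t: 20.23
tool_pos: [0.6243, -0.0438, 0.054]
orientation: [-2.149, -2.289, 0.001]
force: [-0.2, 0.1, 0.9]
opening: 0.0502
```

```bash
python3 go.py 0.625 -0.044 0.048 3.6;python3 look.py m4.png 290 140 110 110 250 95 90 90
```

```text
t 20.225 p [ 0.6243 -0.0438  0.054 ] yaw 3.603363122871127 q [-0.1521  0.3148  1.5572  0.0003  1.2717 -0.2151] F [-0.1829  0.0852  0.9083] op 0.05022494904168445
shift [-0.0003  0.0007  0.006 ] turn [-0.0019 -0.0008  0.0001]
```

View pics/m4.png

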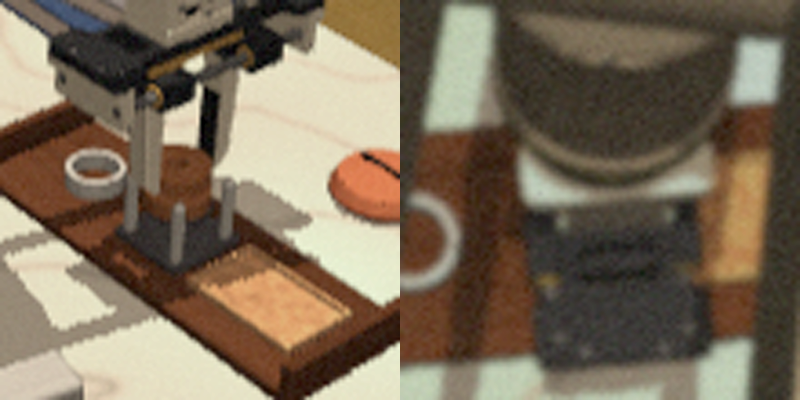

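Both tokens look aligned. I lower by 6 mm and release.

Request:
jog_arm --pt "0.7 0 0 0.002 0 0 0" --pt "0.7 0 0 0.004 0 0 0" --pt "0.7 0 0 0.006 0 0 0" --pt "0.7 0 0 0.006 0 0 0" --pt "0.7 0 0 0.006 0 0 0"

```text
t: 20.95
tool_pos: [0.6249, -0.0439, 0.049]
orientation: [-2.15, -2.29, 0.0]
force: [-0.5, 1.2, 0.3]
opening: 0.0501
```

Request:
jog_arm --pt "0.3 0 0 0 0 0 0" --pt "0.3 0 0 0 0 0 0" --pt "0.3 0 0 0 0 0 0" --pt "0.3 0 0 -0.03 0 0 0" --pt "0.3 0 0 -0.06 0 0 0"

```text
t: 21.58
tool_pos: [0.6244, -0.0439, 0.1091]
orientation: [-2.149, -2.289, 0.001]
force: [0.5, 0.1, 0.4]
opening: 0.0653
```

Request:
jog_arm --pt "1 0 0 0 0 0 0" --pt "1 0 0 0 0 0 0" --pt "1 0 0 0 0 0 0" --pt "1 0 0 0 0 0 0" --pt "1 0 0 0 0 0 0"

```text
t: 22.2
tool_pos: [0.6241, -0.0438, 0.1085]
orientation: [-2.149, -2.288, 0.002]
force: [0.6, -0.3, 0.4]
opening: 0.0197
```

```bash
python3 go.py 0.625 -0.044 0.066 3.6;python3 look.py m5.png 290 140 110 110 250 95 90 90
```

```text
t 22.2 p [ 0.6241 -0.0438  0.1085] yaw 3.598400556336412 q [-0.1522  0.2624  1.5154  0.0004  1.3666 -0.2151] F [ 0.6331 -0.2814  0.3846] op 0.019717773938209494
shift [-0.0003  0.001   0.0425] turn [-0.0028 -0.001  -0.    ]
```

View pics/m5.png

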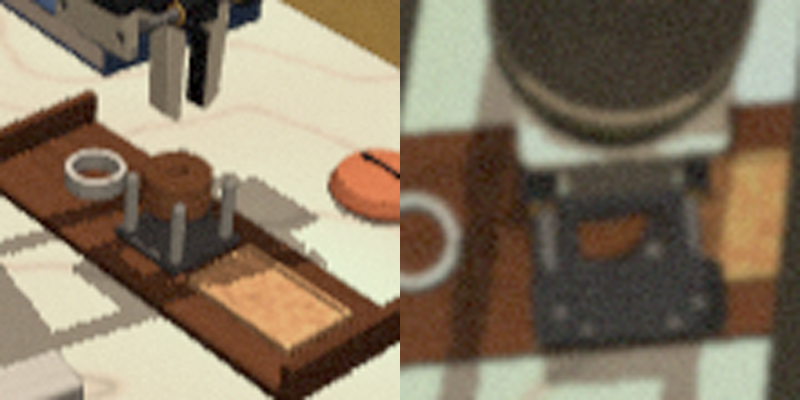

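The stack is straight. I'll press with the tips about 24 mm apart so they bear on either side of the hole.

Request:
jog_arm --pt "0.74 0 0.001 0.02 -0.003 0 0" --pt "0.74 0 0.001 0.035 -0.003 0 0" --pt "0.74 0 0.001 0.045 -0.003 0 0" --pt "0.74 0 0.001 0.045 -0.003 0 0" --pt "0.74 0 0.001 0.045 -0.003 0 0"

```text
t: 22.92
tool_pos: [0.6256, -0.0438, 0.0644]
orientation: [2.15, 2.29, 0.003]
force: [0.2, 0.7, -0.6]
opening: 0.0244
```

Request:
jog_arm --pt "0.74 0 0 0.001 0 0 0" --pt "0.74 0 0 0.002 0 0 0" --pt "0.74 0 0 0.003 0 0 0" --pt "0.74 0 0 0.004 0 0 0" --pt "0.74 0 0 0.005 0 0 0"

```text
t: 23.55
tool_pos: [0.6256, -0.0438, 0.0593]
orientation: [2.15, 2.29, 0.002]
force: [-0.1, 0.5, 0.8]
opening: 0.0243
```

Request:
jog_arm --pt "0.74 0 0 0.001 0 0 0" --pt "0.74 0 0 0.002 0 0 0" --pt "0.74 0 0 0.003 0 0 0" --pt "0.74 0 0 0.004 0 0 0" --pt "0.74 0 0 0.005 0 0 0"

```text
t: 24.18
tool_pos: [0.6257, -0.0438, 0.0545]
orientation: [2.15, 2.29, 0.003]
force: [-1.9, 0.1, 4.8]
opening: 0.0243
```

```bash
python3 go.py 0.625 -0.044 0.038 3.6;python3 look.py m6.png 290 140 110 110 250 95 90 90
```

```text
t 24.175 p [ 0.6257 -0.0438  0.0545] yaw 3.6006328287178775 q [-0.1522  0.3143  1.5569  0.001   1.2689 -0.2154] F [-1.8598  0.0833  4.8009] op 0.024342328449397273
shift [-0.0001 -0.0007  0.0165] turn [ 0.0017 -0.0006  0.    ]
```

View pics/m6.png

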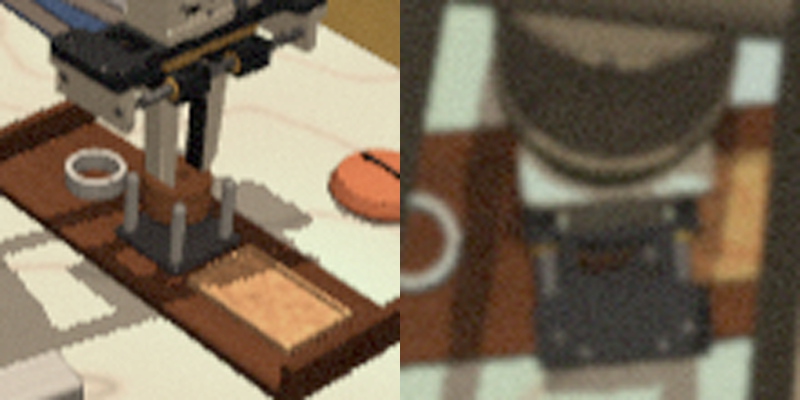

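It is in contact at 4.8 N. I continue slowly.

Request:
jog_arm --pt "0.74 0 0 0.001 0 0 0" --pt "0.74 0 0 0.002 0 0 0" --pt "0.74 0 0 0.003 0 0 0" --pt "0.74 0 0 0.004 0 0 0" --pt "0.74 0 0 0.005 0 0 0"

```text
t: 24.9
tool_pos: [0.6257, -0.0438, 0.0494]
orientation: [2.15, 2.29, 0.003]
force: [-2.0, 0.4, 6.2]
opening: 0.0246
```

Request:
jog_arm --pt "0.74 0 0 0.001 0 0 0" --pt "0.74 0 0 0.002 0 0 0" --pt "0.74 0 0 0.003 0 0 0" --pt "0.74 0 0 0.004 0 0 0" --pt "0.74 0 0 0.005 0 0 0"

```text
t: 25.52
tool_pos: [0.6257, -0.0438, 0.0445]
orientation: [2.15, 2.29, 0.003]
force: [-3.2, 0.7, 5.3]
opening: 0.0243
```

Request:
jog_arm --pt "0.74 0 0 0.001 0 0 0" --pt "0.74 0 0 0.002 0 0 0" --pt "0.74 0 0 0.003 0 0 0" --pt "0.74 0 0 0.004 0 0 0" --pt "0.74 0 0 0.004 0 0 0"

```text
t: 26.15
tool_pos: [0.6257, -0.0438, 0.0405]
orientation: [2.15, 2.29, 0.002]
force: [-2.0, -0.2, 5.2]
opening: 0.0244
```

Request:
jog_arm --pt "0.74 0 0 0.001 0 0 0" --pt "0.74 0 0 0.002 0 0 0" --pt "0.74 0 0 0.002 0 0 0"

```text
t: 26.52
tool_pos: [0.6257, -0.0438, 0.0386]
orientation: [2.15, 2.29, 0.002]
force: [-2.7, 0.3, 5.9]
opening: 0.0243
```

Request:
jog_arm --pt "0.74 0 0 0.0005 0 0 0" --pt "0.74 0 0 0.001 0 0 0" --pt "0.74 0 0 0.001 0 0 0"

```text
t: 26.9
tool_pos: [0.6257, -0.0438, 0.0378]
orientation: [2.15, 2.29, 0.002]
force: [-1.6, -0.6, 6.8]
opening: 0.0244
```

Request:
jog_arm --pt "0.74 0 0 0.0005 0 0 0" --pt "0.74 0 0 0.001 0 0 0" --pt "0.74 0 0 0.001 0 0 0"

```text
t: 27.28
tool_pos: [0.6258, -0.0438, 0.0376]
orientation: [2.15, 2.29, 0.003]
force: [-5.2, 0.8, 10.5]
opening: 0.0242
```

Request:
jog_arm --pt "0.74 0 0 0.0005 0 0 0" --pt "0.74 0 0 0.001 0 0 0" --pt "0.74 0 0 0.001 0 0 0"

```text
t: 27.65
tool_pos: [0.6259, -0.0439, 0.0375]
orientation: [2.15, 2.29, 0.003]
force: [-6.5, 0.4, 11.2]
opening: 0.0246
```

The tool stopped at z 0.0375 (0.038 predicted) and the force rises, so the follower is at its stop. I lift and look.

Request:
jog_arm --pt "0.74 0 0 -0.01 0 0 0" --pt "0.74 0 0 -0.03 0 0 0" --pt "0 0 0 -0.08 0 0 0" --pt "0 0 0 -0.1 0 0 0" --pt "0 0 0 -0.1 0 0 0"

```text
t: 28.28
tool_pos: [0.6275, -0.0442, 0.1403]
orientation: [2.147, 2.287, 0.007]
force: [0.1, -0.1, -0.4]
opening: 0.0493
```

```bash
python3 go.py 0.4205 -0.271 0.05 3.6;python3 look.py m7.png 290 140 110 110 250 95 90 90
```

```text
t 28.275 p [ 0.6275 -0.0442  0.1403] yaw 3.604481183977333 q [-0.1523  0.2368  1.4858  0.0008  1.4124 -0.2153] F [ 0.1142 -0.1193 -0.3625] op 0.04934843273856892
shift [-0.2133 -0.2214  0.089 ] turn [0.0066 0.0006 0.0001]
```

View pics/m7.png

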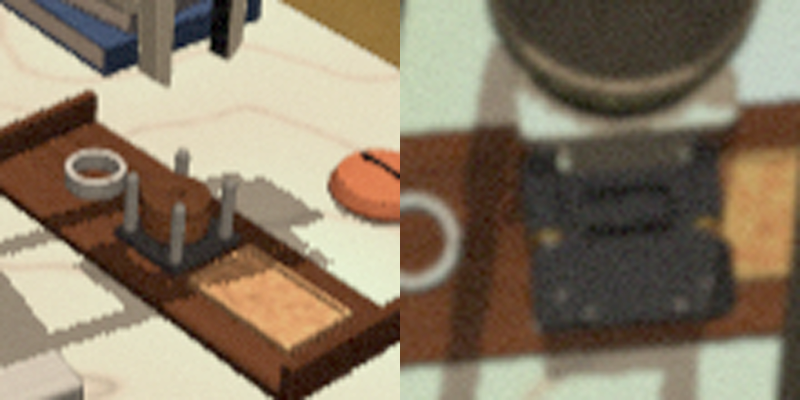

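The pair is pressed down and level. Next is the orb.

Request:
jog_arm --pt "0 -0.213 -0.221 0 0.003 0 0" --pt "0 -0.213 -0.221 0 0.003 0 0" --pt "0 -0.213 -0.221 0 0.003 0 0" --pt "0 -0.213 -0.221 0.03 0.003 0 0" --pt "0 -0.213 -0.221 0.06 0.003 0 0"

```text
t: 29.0
tool_pos: [0.423, -0.2649, 0.0826]
orientation: [-2.151, -2.289, 0.002]
force: [0.9, -1.0, 0.7]
opening: 0.093
```

Request:
jog_arm --pt "0 0 0 0 0 0 0" --pt "0 0 0 0 0 0 0"

```text
t: 29.25
tool_pos: [0.4224, -0.2642, 0.0814]
orientation: [-2.15, -2.286, 0.002]
force: [0.4, 0.3, -0.0]
opening: 0.0929
```

```bash
python3 go.py 0.4205 -0.271 0.045 3.6
```

```text
t 29.25 p [ 0.4224 -0.2642  0.0814] yaw 3.5085415990798707 q [-0.6612 -0.0471  1.9002 -0.0009  1.2918 -0.7222] F [ 0.3516  0.3345 -0.0385] op 0.09286727160251497
shift [-0.0067 -0.0023  0.0364] turn [-0.003  -0.0016 -0.0016]
```

Request:
jog_arm --pt "0 -0.007 -0.002 0.01 -0.003 -0.002 -0.002" --pt "0 -0.007 -0.002 0.03 -0.003 -0.002 -0.002" --pt "0 -0.007 -0.002 0.06 -0.003 -0.002 -0.002" --pt "0 -0.007 -0.002 0.06 -0.003 -0.002 -0.002" --pt "0 -0.007 -0.002 0.06 -0.003 -0.002 -0.002"

```text
t: 29.88
tool_pos: [0.4215, -0.2712, 0.0223]
orientation: [2.148, 2.291, -0.0]
force: [-0.2, -0.7, -0.5]
opening: 0.0928
```

```bash
python3 go.py 0.4205 -0.271 -0.008 3.6;python3 look.py o1.png 270 220 120 120 360 190 90 90
```

```text
t 29.875 p [ 0.4215 -0.2712  0.0223] yaw 3.687302960417415 q [-0.6738  0.0345  1.9372 -0.0003  1.1689 -0.738 ] F [-0.2198 -0.6504 -0.4558] op 0.09282613446268144
shift [ 0.0003 -0.001   0.0303] turn [0.0006 0.0009 0.0015]
```

View pics/o1.png

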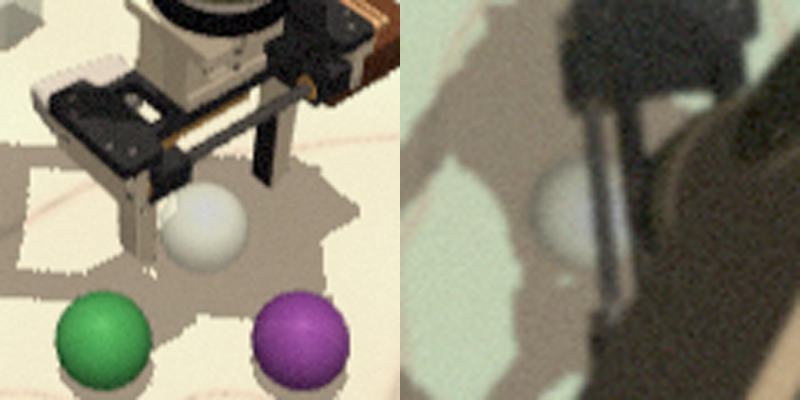

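Request:
jog_arm --pt "0 0 -0.001 0.015 0 0 0" --pt "0 0 -0.001 0.025 0 0 0" --pt "0 0 -0.001 0.03 0 0 0" --pt "0.3 0 -0.001 0.03 0 0 0" --pt "0.6 0 -0.001 0.03 0 0 0" --force 20

```text
t: 30.6
tool_pos: [0.4211, -0.272, -0.0069]
orientation: [2.147, 2.289, -0.0]
force: [-0.3, 0.5, -0.0]
opening: 0.0776
```

Request:
jog_arm --pt "0.6 0 0 0 0 0 0" --pt "0.6 0 0 0 0 0 0" --pt "0.6 0 0 0 0 0 0" --pt "0.6 0 0 0 0 0 0"

```text
t: 31.1
tool_pos: [0.4214, -0.2722, -0.0066]
orientation: [2.147, 2.289, 0.0]
force: [0.6, 0.5, 1.4]
opening: 0.054
```

Request:
jog_arm --pt "0.6 0 0 -0.02 0 0 0" --pt "0.6 0 0 -0.06 0 0 0" --pt "0.6 0 0 -0.11 0 0 0" --pt "0.6 0 0 -0.13 0 0 0" --pt "0.6 0 0 -0.13 0 0 0"

```text
t: 31.72
tool_pos: [0.422, -0.2727, 0.1249]
orientation: [2.145, 2.286, 0.0]
force: [0.6, -0.5, -2.1]
opening: 0.0543
```

```bash
python3 go.py 0.6195 0.0475 0.08 3.6;python3 look.py o2.png 270 160 160 160 360 190 90 90
```

```text
t 31.725 p [ 0.422  -0.2727  0.1249] yaw 3.6599419347434003 q [-0.6756 -0.0909  1.8587 -0.0003  1.3671 -0.7394] F [ 0.5618 -0.4556 -2.0843] op 0.05426426453611972
shift [0.3071 0.2174 0.0445] turn [0.0048 0.0048 0.001 ]
```

View pics/o2.png

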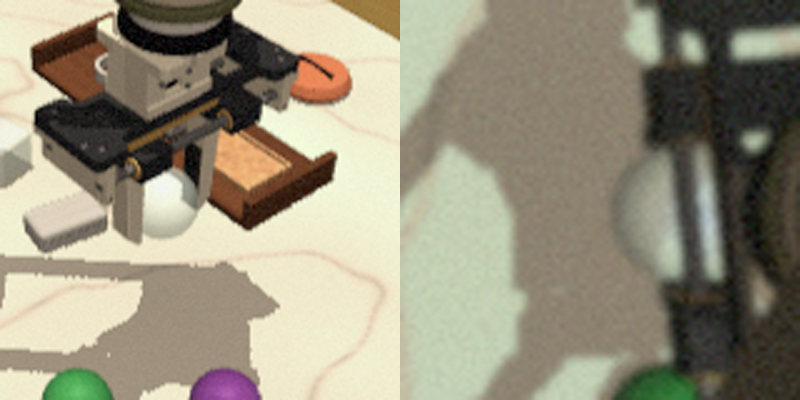

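```bash
cat > tri.py <<'E'
from h import *
def tri(us,ut):
    out=[]
    A=np.zeros((3,3));b=np.zeros(3)
    for n,u in(("side",us),("top",ut)):
        d=np.load(n+"0.npz");E=d["E"];v=E[:3,:3]@np.linalg.solve(d["K"],[*u,1]);v/=np.linalg.norm(v);P=np.eye(3)-np.outer(v,v);A+=P;b+=P@E[:3,3];out.append((P,E[:3,3]))
    x=np.linalg.solve(A,b);return x,[np.linalg.norm(P@(x-o)) for P,o in out]
E
python3 -c "
from tri import *
print(tri((334.4,241.2),(422.8,238.2)))"
```

```text
(array([ 0.42177288, -0.27107324,  0.15423386]), [np.float64(0.0014995313485518596), np.float64(0.0014995313485519197)])
```

Request:
jog_arm --pt "0.6 0.307 0.217 0 0.003 0.003 0" --pt "0.6 0.307 0.217 0 0.003 0.003 0" --pt "0.6 0.307 0.217 0 0.003 0.003 0" --pt "0.6 0.307 0.217 0 0.003 0.003 0" --pt "0.6 0.307 0.217 0 0.003 0.003 0"

```text
t: 32.45
tool_pos: [0.5835, -0.0034, 0.1193]
orientation: [-2.146, -2.287, 0.004]
force: [0.5, -1.6, -2.5]
opening: 0.0545
```

Request:
jog_arm --pt "0.6 0 0 0 0 0 0"

```text
t: 32.58
tool_pos: [0.5834, 0.0008, 0.1166]
orientation: [-2.138, -2.29, 0.006]
force: [-0.1, -0.4, -2.5]
opening: 0.0541
```

```bash
python3 go.py 0.6205 0.0465 0.06 3.6
```

```text
t 32.575 p [0.5834 0.0008 0.1166] yaw 3.9372812202847194 q [-0.0879  0.1519  1.6265  0.0022  1.3725 -0.1571] F [-0.1174 -0.4379 -2.5462] op 0.05410726711289903
shift [0.0428 0.0407 0.0564] turn [-0.0088 -0.0036  0.0059]
```

Request:
jog_arm --pt "0.6 0.043 0.041 0 -0.008 -0.003 0.006" --pt "0.6 0.043 0.041 0 -0.008 -0.003 0.006" --pt "0.6 0.043 0.041 0.03 -0.008 -0.003 0.006" --pt "0.6 0.043 0.041 0.05 -0.008 -0.003 0.006" --pt "0.6 0.043 0.041 0.05 -0.008 -0.003 0.006"

```text
t: 33.2
tool_pos: [0.6179, 0.0458, 0.063]
orientation: [-2.148, -2.285, 0.007]
force: [-0.5, -0.4, -2.7]
opening: 0.0542
```

```bash
python3 go.py 0.6205 0.0465 0.02 3.6;python3 look.py r1.png 265 120 120 120 210 90 90 90
```

```text
t 33.2 p [0.6179 0.0458 0.063 ] yaw 3.539543405487742 q [-0.0089  0.2946  1.5642  0.0003  1.2899 -0.0708] F [-0.5097 -0.4199 -2.6861] op 0.05423304999021876
shift [0.0005 0.0029 0.0429] turn [-0.0071 -0.0008 -0.0011]
```

View pics/r1.png

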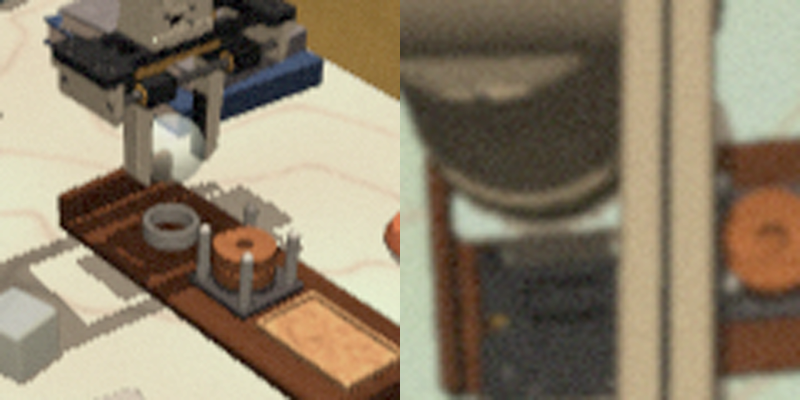

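```bash
python3 -c "
from h import *
K,E=(np.load('side0.npz')[k] for k in 'KE')
for d in (0,.0025,.005): print((proj(K,E,[.6179+d,.0468,.0946])-[265,120])/.3)
print((proj(K,E,[.6216,.0475,.026])-[265,120])/.3)"
```

```text
[168.14819513 147.85582754]
[170.65371047 146.91919617]
[173.15455492 145.98431092]
[168.88839623 216.68067401]
```

Request:
jog_arm --pt "0.6 0 0.003 0.01 -0.007 0 0" --pt "0.6 0 0.003 0.025 -0.007 0 0" --pt "0.6 0 0.003 0.037 -0.007 0 0" --pt "0.6 0 0.003 0.041 -0.007 0 0" --pt "0.6 0 0.003 0.041 -0.007 0 0"

```text
t: 33.92
tool_pos: [0.6231, 0.0463, 0.0248]
orientation: [2.15, 2.287, 0.006]
force: [0.6, -0.9, -2.0]
opening: 0.0544
```

```bash
python3 go.py 0.6205 0.0465 0.0155 3.6
```

```text
t 33.925 p [0.6231 0.0463 0.0248] yaw 3.551415248315342 q [-0.0084  0.3398  1.5843  0.001   1.2131 -0.0708] F [ 0.5701 -0.8624 -2.0363] op 0.05444930793993368
shift [ 0.0003 -0.0026  0.0093] turn [ 0.0045 -0.0006 -0.0008]
```

Request:
jog_arm --pt "0.6 0 -0.0025 0.002 0.002 0 0" --pt "0.6 0 -0.0025 0.004 0.002 0 0" --pt "0.6 0 -0.0025 0.006 0.002 0 0" --pt "0.6 0 -0.0025 0.006 0.002 0 0"

```text
t: 34.42
tool_pos: [0.6206, 0.0462, 0.0187]
orientation: [2.151, 2.288, 0.003]
force: [0.8, -1.0, -3.2]
opening: 0.0544
```

Request:
jog_arm --pt "0.6 0 0 0.001 0 0 0" --pt "0.6 0 0 0.001 0 0 0"

```text
t: 34.67
tool_pos: [0.6205, 0.0462, 0.0175]
orientation: [2.151, 2.289, 0.003]
force: [-0.1, -0.5, -2.1]
opening: 0.0541
```

```bash
python3 go.py 0.6205 0.0465 0.0155 3.6;python3 look.py r2.png 265 120 120 120 210 90 90 90
```

```text
t 34.675 p [0.6205 0.0462 0.0175] yaw 3.554623897647096 q [-0.0086  0.3446  1.5929  0.0008  1.202  -0.0709] F [-0.1397 -0.5282 -2.1077] op 0.05409017626526204
shift [0.0003 0.     0.002 ] turn [ 0.0022 -0.0006 -0.0008]
```

View pics/r2.png

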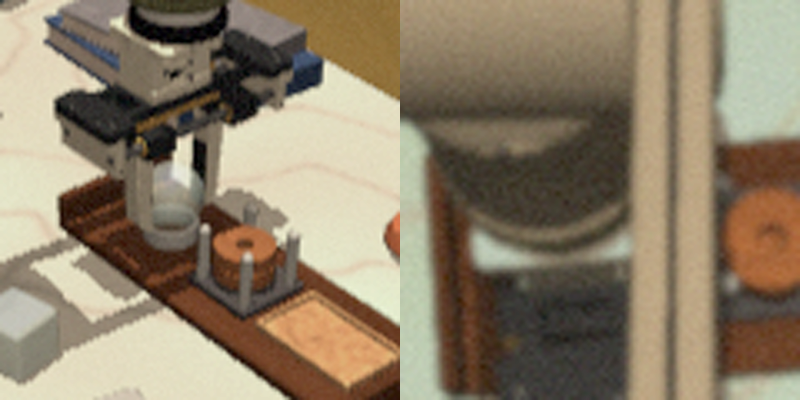

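Request:
jog_arm --pt "0.6 0 0 0.001 0 0 0" --pt "0.6 0 0 0.002 0 0 0" --pt "0.6 0 0 0.002 0 0 0"

```text
t: 35.15
tool_pos: [0.6206, 0.0462, 0.0157]
orientation: [2.151, 2.288, 0.004]
force: [0.1, 0.2, -2.2]
opening: 0.0541
```

Request:
jog_arm --pt "0.6 0 0 0.0005 0 0 0" --pt "0.6 0 0 0.001 0 0 0" --pt "0.6 0 0 0.001 0 0 0"

```text
t: 35.52
tool_pos: [0.621, 0.0463, 0.0151]
orientation: [2.15, 2.288, 0.004]
force: [-0.2, 1.1, 1.6]
opening: 0.0541
```

Contact is made: the weight is off and the force is +1.6 N. I open slowly and back off.

Request:
jog_arm --pt "0.38 0 0 0 0 0 0" --pt "0.3 0 0 0 0 0 0" --pt "0 0 0 0 0 0 0" --pt "0 0 0 0 0 0 0" --pt "0 0 0 0 0 0 0"

```text
t: 36.15
tool_pos: [0.621, 0.0463, 0.0151]
orientation: [2.15, 2.288, 0.004]
force: [0.3, -0.5, -0.3]
opening: 0.0899
```

Request:
jog_arm --pt "0 0 0 -0.02 0 0 0" --pt "0 0 0 -0.06 0 0 0" --pt "0 0 0 -0.11 0 0 0" --pt "0 0 0 -0.11 0 0 0" --pt "0 0 0 -0.11 0 0 0"

```text
t: 36.78
tool_pos: [0.621, 0.0461, 0.1261]
orientation: [2.15, 2.287, 0.006]
force: [-0.2, 1.0, -0.5]
opening: 0.093
```

```bash
python3 go.py 0.438 -0.1205 0.08 84.5;python3 look.py r3.png 265 120 120 120 210 90 90 90
```

```text
t 36.775 p [0.621  0.0461 0.1261] yaw 3.5527287037914728 q [-0.0087  0.2328  1.5169  0.0009  1.3874 -0.0709] F [-0.208   1.0428 -0.4909] op 0.09298256400427476
shift [-0.155  -0.1932  0.0451] turn [ 0.0042  0.0028 -1.4128]
```

View pics/r3.png

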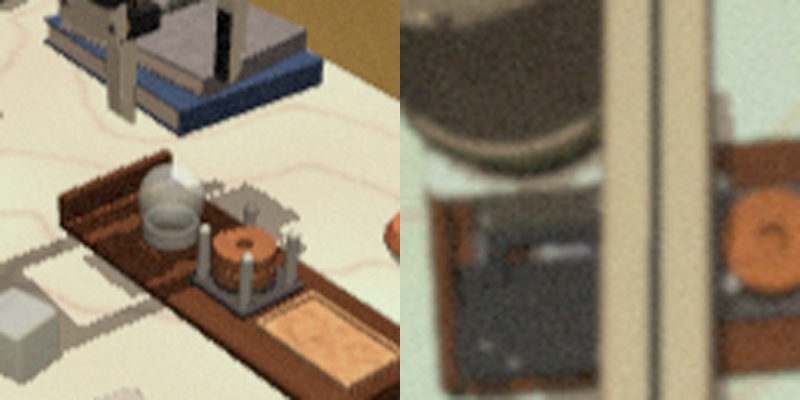

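The orb is seated (171,205 in the side crop). Next is the case.

Request:
jog_arm --pt "0 -0.155 -0.193 0 0 0 -0.18" --pt "0 -0.155 -0.193 0 0 0 -0.36" --pt "0 -0.155 -0.193 0 0 0 -0.54" --pt "0 -0.155 -0.193 0 0 0 -0.72" --pt "0 -0.155 -0.193 0.02 0 0 -0.9"

```text
t: 37.5
tool_pos: [0.4347, -0.1227, 0.1034]
orientation: [0.949, 2.994, 0.0]
force: [0.6, 0.0, 0.2]
opening: 0.0927
```

```bash
python3 go.py 0.4375 -0.121 0.07 84.5
```

```text
t 37.5 p [ 0.4347 -0.1227  0.1034] yaw 54.81571815082048 q [-0.389  -0.2111  2.0069  0.0004  1.3446 -1.3458] F [0.5745 0.0017 0.1553] op 0.09273920572270275
shift [-0.0012  0.0029  0.0334] turn [ 0.0004  0.0012 -0.5181]
```

Request:
jog_arm --pt "0 -0.001 0.003 0.01 0 0 -0.18" --pt "0 -0.001 0.003 0.02 0 0 -0.35" --pt "0 -0.001 0.003 0.033 0 0 -0.518" --pt "0 -0.001 0.003 0.045 0 0 -0.518" --pt "0 -0.001 0.003 0.045 0 0 -0.518"

```text
t: 38.12
tool_pos: [0.4359, -0.1202, 0.0566]
orientation: [-0.157, -3.135, -0.002]
force: [-0.3, 0.2, 0.5]
opening: 0.0925
```

```bash
python3 go.py 0.4375 -0.121 -0.006 84.5;python3 look.py c1.png 230 180 120 120 270 180 100 100;python3 - <<'E'
from h import *
K,E=(np.load("side0.npz")[k] for k in "KE")
st=robot.read_state();Rm=R.from_rotvec(st["orientation"]).as_matrix();p=st["tool_pos"];o=st["opening"]/2
for l in [(a,b) for a in(.0075,-.0075) for b in(-o,o)]: print(l,(proj(K,E,p+[0.0015,0,0]+Rm@[l[0],l[1],-.014])-[230,180])/.3)
E
```

```text
t 38.125 p [ 0.4359 -0.1202  0.0566] yaw 84.28163997349863 q [-0.3829 -0.1493  2.0438  0.0004  1.2496 -1.854 ] F [-0.3426  0.2237  0.517 ] op 0.09250850270078263
shift [-0.0018 -0.0007  0.0626] turn [ 0.0011 -0.0023 -0.0038]
(0.0075, -0.0464699199456212) [243.34338303 206.32559354]
(0.0075, 0.0464699199456212) [177.45565453 127.89462099]
(-0.0075, -0.0464699199456212) [263.24424179 198.9567635 ]
(-0.0075, 0.0464699199456212) [196.37301116 121.44006979]
```

View pics/c1.png

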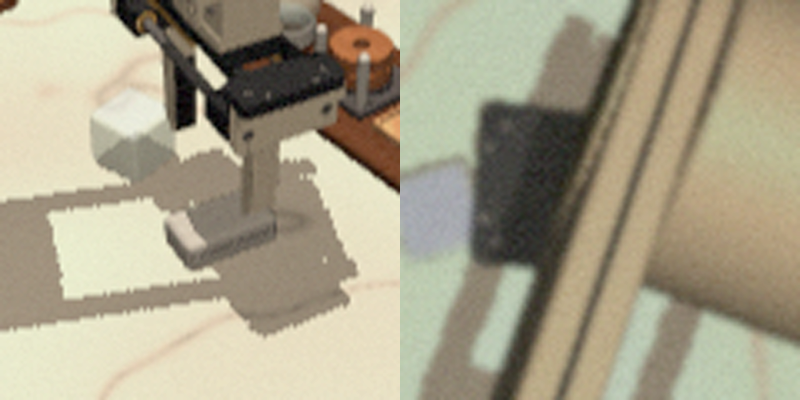

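Request:
jog_arm --pt "0 -0.002 -0.001 0.02 0 -0.002 -0.004" --pt "0 -0.002 -0.001 0.04 0 -0.002 -0.004" --pt "0 -0.002 -0.001 0.055 0 -0.002 -0.004" --pt "0 -0.002 -0.001 0.061 0 -0.002 -0.004" --pt "0 -0.002 -0.001 0.061 0 -0.002 -0.004"

```text
t: 38.85
tool_pos: [0.439, -0.1218, -0.0028]
orientation: [0.149, 3.136, 0.0]
force: [-0.0, -0.6, 1.2]
opening: 0.0929
```

```bash
python3 go.py 0.4375 -0.121 -0.006 84.5;python3 look.py c2.png 230 180 120 120 270 180 100 100
```

```text
t 38.85 p [ 0.439  -0.1218 -0.0028] yaw 84.56815529784747 q [-0.3842 -0.0509  2.0744  0.001   1.1162 -1.8606] F [-0.0442 -0.6238  1.1761] op 0.0928800685709612
shift [0.0016 0.0007 0.0032] turn [0.0004 0.002  0.0012]
```

View pics/c2.png

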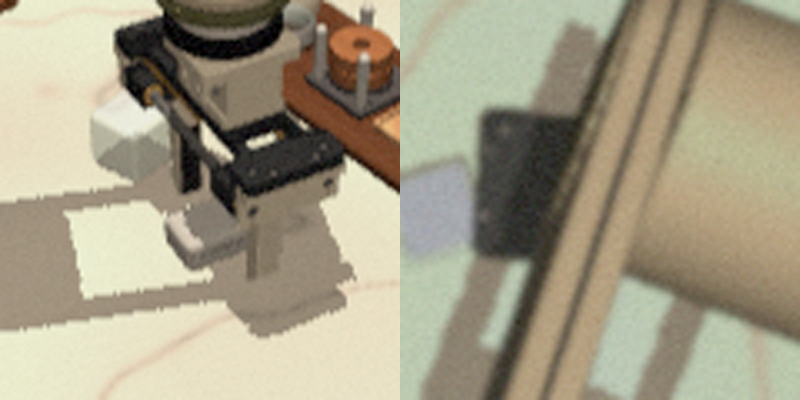

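Request:
jog_arm --pt "0 0.001 0 0.0015 0 0 0" --pt "0 0.001 0 0.003 0 0 0" --pt "0.5 0.001 0 0.003 0 0 0" --pt "0.75 0.001 0 0.003 0 0 0" --pt "0.75 0.001 0 0.003 0 0 0" --force 20

```text
t: 39.58
tool_pos: [0.4387, -0.122, -0.0051]
orientation: [0.148, 3.135, -0.0]
force: [0.6, 0.3, -0.8]
opening: 0.0677
```

Request:
jog_arm --pt "0.75 0 0 0 0 0 0" --pt "0.75 0 0 0 0 0 0" --pt "0.75 0 0 0 0 0 0" --pt "0.75 0 0 0 0 0 0" --pt "0.75 0 0 0 0 0 0"

```text
t: 40.2
tool_pos: [0.4387, -0.1219, -0.005]
orientation: [0.148, 3.135, -0.0]
force: [0.8, 1.0, 0.8]
opening: 0.0396
```

Request:
jog_arm --pt "0.75 0 0 -0.02 0 0 0" --pt "0.75 0 0 -0.06 0 0 0" --pt "0.75 0 0 -0.11 0 0 0" --pt "0.75 0 0 -0.12 0 0 0" --pt "0.75 0 0 -0.12 0 0 0"

```text
t: 40.83
tool_pos: [0.4386, -0.1221, 0.1152]
orientation: [0.148, 3.133, -0.001]
force: [0.1, -0.7, -1.4]
opening: 0.04
```

```bash
python3 go.py 0.633 -0.137 0.09 3.6;python3 look.py c3.png 230 140 140 140 270 160 100 100
```

```text
t 40.825 p [ 0.4386 -0.1221  0.1152] yaw 84.57790449474781 q [-0.385  -0.2163  1.9891  0.001   1.3643 -1.8614] F [ 0.0819 -0.6608 -1.4141] op 0.040014149891275004
shift [-0.1948  0.0035  0.0261] turn [0.003  0.0041 1.4133]
```

View pics/c3.png

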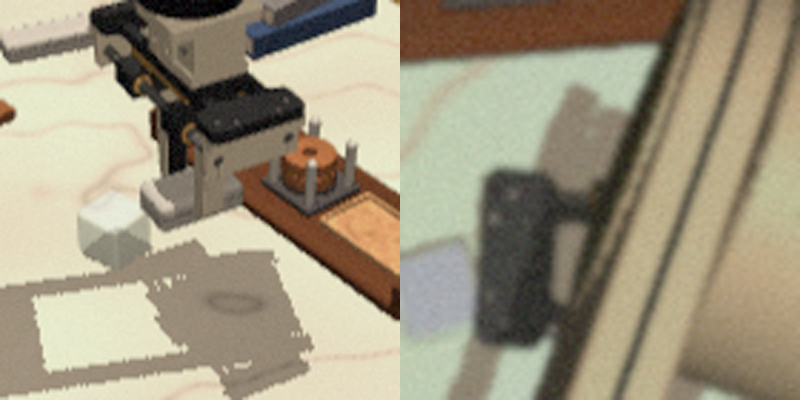

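The case is held. I carry it to the bay while turning it.

Request:
jog_arm --pt "0.75 -0.195 0.003 0 0 0 0.18" --pt "0.75 -0.195 0.003 0 0 0 0.36" --pt "0.75 -0.195 0.003 0 0 0 0.54" --pt "0.75 -0.195 0.003 0 0 0 0.72" --pt "0.75 -0.195 0.003 0 0 0 0.9"

```text
t: 41.55
tool_pos: [0.6306, -0.1364, 0.1089]
orientation: [-1.504, -2.752, 0.0]
force: [-0.4, -0.2, -0.6]
opening: 0.0399
```

```bash
python3 go.py 0.633 -0.137 0.09 3.6
```

```text
t 41.55 p [ 0.6306 -0.1364  0.1089] yaw 32.69121141463335 q [-0.293   0.3151  1.4516  0.001   1.3804 -0.8637] F [-0.3618 -0.1549 -0.5885] op 0.03985957249184991
shift [-0.0019  0.0017  0.0189] turn [-0.0039 -0.0039  0.5077]
```

Request:
jog_arm --pt "0.75 -0.002 0.002 0 -0.002 -0.002 0.18" --pt "0.75 -0.002 0.002 0 -0.002 -0.002 0.36" --pt "0.75 -0.002 0.002 0.01 -0.002 -0.002 0.508" --pt "0.75 -0.002 0.002 0.03 -0.002 -0.002 0.508" --pt "0.75 -0.002 0.002 0.03 -0.002 -0.002 0.508"

```text
t: 42.18
tool_pos: [0.6303, -0.136, 0.0742]
orientation: [-2.141, -2.287, 0.006]
force: [-0.2, 0.5, -0.9]
opening: 0.0399
```

Request:
jog_arm --pt "0.75 0 0 0.001 0 0 0"

```text
t: 42.3
tool_pos: [0.6301, -0.136, 0.0728]
orientation: [-2.138, -2.289, 0.007]
force: [-0.4, -0.0, 0.4]
opening: 0.0401
```

```bash
python3 go.py 0.633 -0.137 0.03 3.6;python3 look.py b1.png 290 130 130 130 280 90 100 100
```

```text
t 42.3 p [ 0.6301 -0.136   0.0728] yaw 3.8971761419950024 q [-0.2923  0.351   1.476   0.0004  1.3249 -0.3604] F [-0.3729 -0.006   0.4211] op 0.04005185376869054
shift [-0.0014  0.0032  0.0428] turn [-0.0096 -0.004   0.0052]
```

View pics/b1.png

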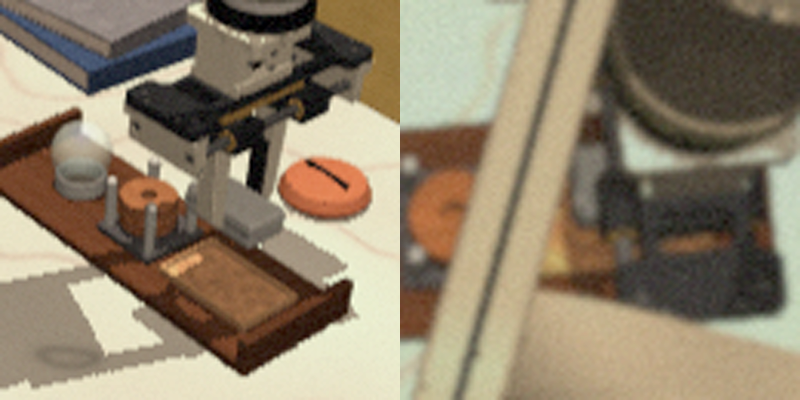

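Request:
jog_arm --pt "0.75 -0.0015 0.003 0.01 -0.009 -0.003 0.005" --pt "0.75 -0.0015 0.003 0.025 -0.009 -0.003 0.005" --pt "0.75 -0.0015 0.003 0.04 -0.009 -0.003 0.005" --pt "0.75 -0.0015 0.003 0.05 -0.009 -0.003 0.005" --pt "0.75 -0.0015 0.003 0.05 -0.009 -0.003 0.005"

```text
t: 43.02
tool_pos: [0.6312, -0.1367, 0.0209]
orientation: [-2.148, -2.287, 0.002]
force: [0.1, -0.3, -0.8]
opening: 0.0399
```

```bash
python3 go.py 0.633 -0.137 0.009 3.6;python3 look.py b2.png 290 130 130 130 280 90 100 100
```

```text
t 43.025 p [ 0.6312 -0.1367  0.0209] yaw 3.565515009010281 q [-0.293   0.4043  1.5103  0.0008  1.2312 -0.3555] F [ 0.15   -0.3189 -0.7723] op 0.039868212778091286
shift [-0.0005  0.0018  0.0119] turn [-0.0037 -0.0022 -0.0006]
```

View pics/b2.png

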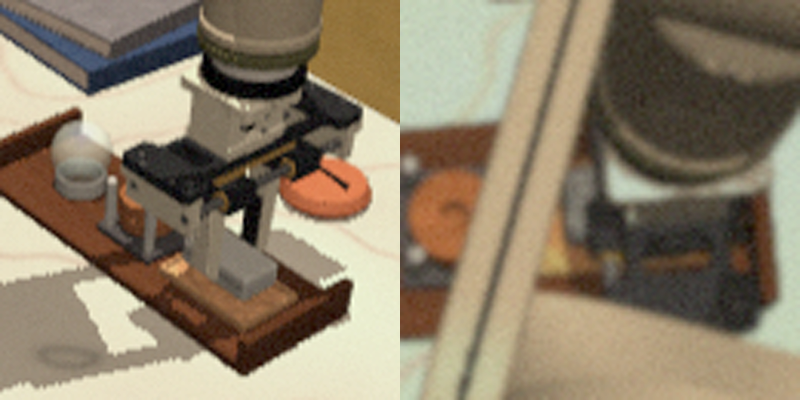

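Request:
jog_arm --pt "0.75 0 0.002 0.004 -0.003 -0.002 0" --pt "0.75 0 0.002 0.008 -0.003 -0.002 0" --pt "0.75 0 0.002 0.01 -0.003 -0.002 0" --pt "0.75 0 0.002 0.011 -0.003 -0.002 0" --pt "0.75 0 0.002 0.011 -0.003 -0.002 0"

```text
t: 43.75
tool_pos: [0.6344, -0.1369, 0.0116]
orientation: [2.15, 2.288, 0.001]
force: [0.3, 0.4, -0.1]
opening: 0.0397
```

Request:
jog_arm --pt "0.75 0 0 0.001 0 0 0" --pt "0.75 0 0 0.001 0 0 0"

```text
t: 44.0
tool_pos: [0.6344, -0.1369, 0.0106]
orientation: [2.15, 2.288, 0.001]
force: [0.5, 0.5, -0.0]
opening: 0.0397
```

Request:
jog_arm --pt "0.75 0 0 0.001 0 0 0" --pt "0.75 0 0 0.0015 0 0 0" --pt "0.75 0 0 0.0015 0 0 0"

```text
t: 44.38
tool_pos: [0.6344, -0.1369, 0.009]
orientation: [2.15, 2.288, 0.001]
force: [-0.0, 0.4, -0.8]
opening: 0.0397
```

Request:
jog_arm --pt "0.75 0 0 0.0005 0 0 0" --pt "0.75 0 0 0.001 0 0 0" --pt "0.75 0 0 0.001 0 0 0"

```text
t: 44.75
tool_pos: [0.6344, -0.1369, 0.0081]
orientation: [2.15, 2.288, 0.001]
force: [-0.2, -0.4, -0.3]
opening: 0.0397
```

```bash
python3 look.py b3.png 320 160 90 90 280 90 100 100
```

```text
(no output)
```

View pics/b3.png

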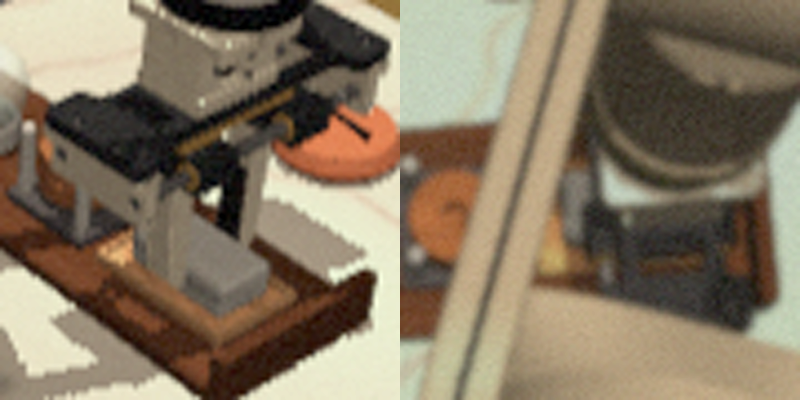

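Request:
jog_arm --pt "0.75 0 0 0.0005 0 0 0" --pt "0.75 0 0 0.001 0 0 0" --pt "0.75 0 0 0.001 0 0 0"

```text
t: 45.22
tool_pos: [0.6344, -0.1369, 0.008]
orientation: [2.15, 2.288, 0.001]
force: [-3.9, 1.2, 7.2]
opening: 0.0397
```

Request:
jog_arm --pt "0.75 0 0 0.0005 0 0 0" --pt "0.75 0 0 0.001 0 0 0" --pt "0.75 0 0 0.001 0 0 0"

```text
t: 45.6
tool_pos: [0.6346, -0.1369, 0.008]
orientation: [2.15, 2.288, 0.001]
force: [-4.7, 0.5, 9.6]
opening: 0.0399
```

The case is on the floor. I release partially, so the fingers stay clear above the rim, then retreat.

Request:
jog_arm --pt "0.75 0 0 -0.0005 0 0 0" --pt "0.4 0 0 -0.0005 0 0 0" --pt "0.4 0 0 -0.0005 0 0 0" --pt "0.4 0 0 -0.0005 0 0 0" --pt "0.4 0 0 -0.0005 0 0 0"

```text
t: 46.22
tool_pos: [0.6345, -0.1369, 0.0084]
orientation: [2.15, 2.288, 0.001]
force: [0.0, -0.1, -0.4]
opening: 0.0559
```

Request:
jog_arm --pt "0.4 0 0 -0.02 0 0 0" --pt "0.4 0 0 -0.06 0 0 0" --pt "0.4 0 0 -0.12 0 0 0" --pt "0.4 0 0 -0.17 0 0 0" --pt "0.4 0 0 -0.17 0 0 0"

```text
t: 46.85
tool_pos: [0.6379, -0.1379, 0.1871]
orientation: [2.142, 2.28, 0.01]
force: [0.1, 0.2, 0.4]
opening: 0.0561
```

```bash
python3 go.py 0.40 0.28 0.2 3.6
```

```text
t 46.85 p [ 0.6379 -0.1379  0.1871] yaw 3.5746069454889353 q [-0.2912  0.2644  1.3676 -0.0002  1.4953 -0.3536] F [0.1197 0.2345 0.4444] op 0.056066167408034696
shift [ 0.4318 -0.2112 -0.018 ] turn [ 0.0133  0.0051 -0.0005]
```

Now I clear the view to verify.

Request:
jog_arm --pt "0.4 0.43 -0.21 -0.03 0 0 0" --pt "0.4 0.43 -0.21 -0.03 0 0 0" --pt "0.4 0.43 -0.21 -0.03 0 0 0" --pt "0.4 0.43 -0.21 -0.03 0 0 0" --pt "0.4 0.43 -0.21 -0.03 0 0 0"

```text
t: 47.48
tool_pos: [0.4801, 0.1364, 0.2005]
orientation: [2.143, 2.28, 0.01]
force: [1.8, -0.2, -0.4]
opening: 0.0558
```

Request:
jog_arm --pt "0.4 0.18 -0.1 0 0 0 0" --pt "0.4 0.3 -0.1 0 0 0 0" --pt "0.4 0.3 -0.1 0 0 0 0" --pt "0.4 0.3 -0.1 0 0 0 0" --pt "0.4 0.3 -0.1 0 0 0 0"

```text
t: 48.1
tool_pos: [0.3627, 0.4248, 0.1979]
orientation: [2.142, 2.28, 0.01]
force: [1.6, 0.3, -0.1]
opening: 0.0557
```

```bash
python3 go.py
python3 - <<'E'
from h import *
for n in("top","side"):
    im,K,E=cam(n); save(n+"9.png",cv2.convertScaleAbs(im,alpha=1.4)); np.savez(n+"9.npz",im=im,K=K,E=E)
E
python3 look.py f1.png 270 150 140 110 205 105 180 90
```

```text
t 48.1 p [0.3627 0.4248 0.1979] yaw 3.565422743386251 q [ 0.7812  0.0154  1.6201 -0.0127  1.4991  0.7198] F [ 1.5949  0.3334 -0.1243] op 0.055704486842004075
```

View pics/f1.png

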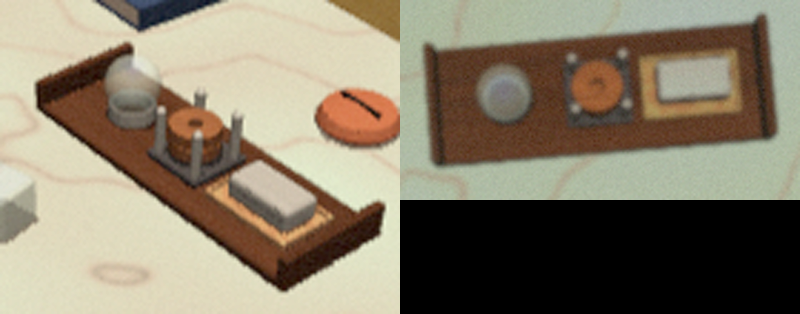

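View pics/top9.png

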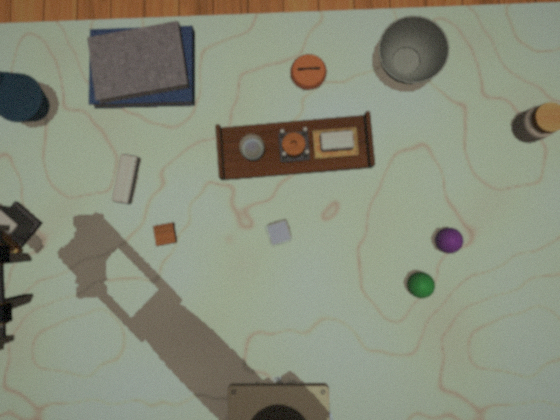

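Run:
```python
from meas import *
np.set_printoptions(precision=4,suppress=True)
t=np.load("top9.npz");s=np.load("side9.npz");im=t["im"];K,E=t["K"],t["E"]
h=cv2.cvtColor(im,cv2.COLOR_RGB2HSV);h2=cv2.cvtColor(s["im"],cv2.COLOR_RGB2HSV)
m=(h[:,:,1]<70)&(h[:,:,2]>70);b=blob(m,337,140);print(b[1],b[2]);pc=ray(K,E,*b[2][0],.037)
bay=np.array([.6338,-.1365]);y=np.radians(3.6);c,sn=np.cos(y),np.sin(y)
d=pc[:2]-bay;print("case",pc,"in bay",c*d[0]+sn*d[1],-sn*d[0]+c*d[1])
red=(h[:,:,1]>130)&(h[:,:,2]>75)&(h[:,:,0]<16);b=blob(red,289,145);print(b[1],ray(K,E,*b[0],.052))
# orb from circle in top crop (504,93)
print("orb",ray(K,E,205+(104)*.45,105+93*.45,.047))
red=lambda h:(h[:,:,1]>110)&((h[:,:,0]<20)|(h[:,:,0]>170))
b=blob(red(h),165,234);print("tile",ray(K,E,*b[0],.012))
a=np.load("top0.npz")["im"].astype(int)
for n,(x,y2) in dict(cube=(262,215),long=(108,150)).items(): print(n,np.abs(im[y2:y2+58,x:x+36].astype(int)-a[y2:y2+58,x:x+36]).mean())
```

```text
[320 130  34  20 583] ((336.5517272949219, 139.62069702148438), (17.93782615661621, 32.88601303100586), 85.2363510131836)
case [ 0.6348 -0.1363  0.037 ] in bay 0.0010223197603175934 0.0001294337571231851
[282 133  23  22 383] [ 0.6251 -0.0425  0.052 ]
orb [0.6209 0.0465 0.047 ]
tile [0.437  0.2465 0.012 ]
cube 2.0001596424010217
long 2.070083014048531
```

Run:
```python
from h import *
s=np.load("side9.npz")["im"]
save("f2.png",cv2.convertScaleAbs(cv2.resize(s[160:250,290:400],(770,630)[:1]+(600,),interpolation=cv2.INTER_CUBIC),alpha=1.6))
```

```text
(no output)
```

View pics/f2.png

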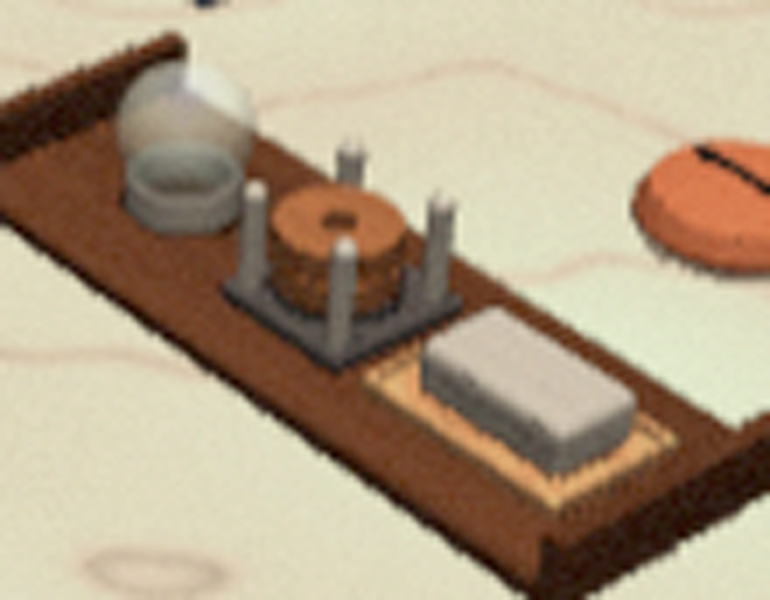

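Run:
```python
from h import *
K,E=(np.load("side9.npz")[k] for k in "KE")
for z in (.045,.052,.059,.072): print(z,(proj(K,E,[.6265,-.0433,z])-[290,160])*[7,6.667])
```

```text
0.045 [337.66317026 230.22926455]
0.052 [338.81145587 215.62639619]
0.059 [339.96862344 200.91057507]
0.072 [342.14156735 173.27701979]
```

The token top at (340,222) reads z ≈ 0.049–0.052, which is the pressed height. All the checks agree, so I hand in.

```bash
python3 -c "
from h import *
print(robot.close_job())"
```

```text
the job is handed in; nothing more can be done
None
```

The caddy is loaded and the job was handed in at about 48 s of the 112 s allowed; handing in gave no verdict.

I put the plain token in the magazine, set the holed one on top and pressed the pair down. The orb went on its ring and the short case into the bay. The gripper then released everything and backed off.

Last checks from the camera images:

| Item | Result |
|---|---|
| Token pair | Centred about 2 mm from the magazine axis; top at 49–52 mm above the table (52 mm expected at the stop) |
| Pressing | Tool stopped moving while the upward force rose to 11 N, so I took the follower to be at its stop |
| Orb | About 1 mm from the ring axis, standing in the ring |
| Case | Flat in the bay, lengthwise, about 1 mm off centre |
| Tile, cube, long case | Unmoved in the top view |

**Disagreement found:** the reported tool height read about 28 mm lower than the stated finger geometry. The first grasp therefore closed above the plain token without moving it. I measured the offset by touching the table slowly and used it for every move after that.

**Smaller mismatches:**
- The real tool x was about 1–3 mm more than reported.
- Downward pushes also showed an unexplained sideways force of up to 6.5 N.

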